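# Clear the inspection stage, hang the parts baskets and set out the boards

### The job

First clear the inspection stage by hanging both empty parts baskets by their handles on the rack's double hook, each across both prongs, one at the rear place and one at the front. Then lay every processor board on the bench into a stage bay of its own, flat, cooler up and centred between the stops; when all of them are seated, throw the stage's switch lever fully over to its far side. Leave the other things on the bench where they are, and do not tip a basket over.

Things in the scene. Friction and masses are not known exactly. Their poses are not given: they have to be found in the camera images.
- basket1: empty black parts basket: tray 90 mm (x) by 130 mm (y) by 55 mm high, 220 g, with a rigid upright steel bail that does not fold. Origin at the centre of its underside; z up. The two alike baskets start standing side by side on the stage's stops, covering the bays.
- handle1 (a point): middle of basket 1's handle (bail): a straight round bar 8 mm thick along y over the middle of the tray, 125 mm long between its two upright wires. This point is on the bar's centre line, 130 mm above the basket's underside. Axes as the basket's.
- basket2: empty black parts basket: tray 90 mm (x) by 130 mm (y) by 55 mm high, 220 g, with a rigid upright steel bail that does not fold. Origin at the centre of its underside; z up. The two alike baskets start standing side by side on the stage's stops, covering the bays.
- handle2 (a point): middle of basket 2's handle (bail): a straight round bar 8 mm thick along y over the middle of the tray, 125 mm long between its two upright wires. This point is on the bar's centre line, 130 mm above the basket's underside. Axes as the basket's.
- rack: fixed steel hook rack: a post on a foot plate, carrying a double hook: two equal prongs 84 mm apart, 8 mm thick, that run 197 mm out from the post's crossbar along -x, side by side in y, about 200 mm above the bench, tips upturned. Each has two low points, rear and front, for two handles. Origin under the post; z up. Baskets hang clear of the bench.
- seat_rear (a point): rear hanging place: where a handle's middle comes to lie across both prongs, along y (prongs 42 mm either side). The bar comes in from the front over the tips, prongs between bar and tray, and is lowered into the low point. Crossbar 60 mm behind (+x), 12 mm above. A basket in front blocks the way here. A gripper fits between the prongs.
- seat_front (a point): front hanging place, 112 mm before (-x of) the rear one, at equal height; a crest 14 mm high lies between. Prong tips are 25 mm before this point and 22 mm above it. Axes as the rack's; -x points away from the post.
- stage: fixed inspection stage: aluminium plate 12 mm thick, 118 mm (x) by 258 mm (y), with four bays side by side along y between dark stops 6 mm high and 8 mm wide; beyond bay 4 (+y) a grey end with the switch lever. Origin under the middle of the bays; z up.
- lever (a joint): the stage's black-knobbed switch lever: 0 rad leans to the stage's -x side (starts within 0.1 of it), 1 rad thrown fully over to the +x side, against a stop; it stays where it is left (friction, about 1 N at the tip).
- lever_tip (a point): centre of the lever's ball knob (26 mm). It lies 80 mm from the lever's horizontal hinge axis, which runs along the stage's y, 34 mm above the bench; the knob moves 77 mm along the stage's +x when thrown, highest midway.
- bay1 (a point): bay 1 of the stage (bay 1 at the -y end, bays 60 mm apart): where the centre of a seated board comes to be, 18 mm above the bay's floor, mid-way between the stops. A bay is 98 mm (x) by 52 mm (y) inside its stops, for one board lying along x. Axes as the stage's.
- bay2 (a point): bay 2 of the stage (bay 1 at the -y end, bays 60 mm apart): where the centre of a seated board comes to be, 18 mm above the bay's floor, mid-way between the stops. A bay is 98 mm (x) by 52 mm (y) inside its stops, for one board lying along x. Axes as the stage's.
- bay3 (a point): bay 3 of the stage (bay 1 at the -y end, bays 60 mm apart): where the centre of a seated board comes to be, 18 mm above the bay's floor, mid-way between the stops. A bay is 98 mm (x) by 52 mm (y) inside its stops, for one board lying along x. Axes as the stage's.
- bay4 (a point): bay 4 of the stage (bay 1 at the -y end, bays 60 mm apart): where the centre of a seated board comes to be, 18 mm above the bay's floor, mid-way between the stops. A bay is 98 mm (x) by 52 mm (y) inside its stops, for one board lying along x. Axes as the stage's.
- board1_center (a point): processor board 1: blue board 90 mm long (x axis) by 44 mm wide (y), 4 mm thick, with a silvery finned cooler block 30 by 30 mm on its middle, 36 mm high overall, 140 g. Grip it by the cooler. This point: centre of the whole, 18 mm above the underside; z up. Starts flat on the bench, cooler up; may be absent. Boards are alike; either end may point either way in a bay.
- board2_center (a point): processor board 2: blue board 90 mm long (x axis) by 44 mm wide (y), 4 mm thick, with a silvery finned cooler block 30 by 30 mm on its middle, 36 mm high overall, 140 g. Grip it by the cooler. This point: centre of the whole, 18 mm above the underside; z up. Starts flat on the bench, cooler up; may be absent. Boards are alike; either end may point either way in a bay.
- board3_center (a point): processor board 3: blue board 90 mm long (x axis) by 44 mm wide (y), 4 mm thick, with a silvery finned cooler block 30 by 30 mm on its middle, 36 mm high overall, 140 g. Grip it by the cooler. This point: centre of the whole, 18 mm above the underside; z up. Starts flat on the bench, cooler up; may be absent. Boards are alike; either end may point either way in a bay.
- board4_center (a point): processor board 4: blue board 90 mm long (x axis) by 44 mm wide (y), 4 mm thick, with a silvery finned cooler block 30 by 30 mm on its middle, 36 mm high overall, 140 g. Grip it by the cooler. This point: centre of the whole, 18 mm above the underside; z up. Starts flat on the bench, cooler up; may be absent. Boards are alike; either end may point either way in a bay.
- tape: bystander: orange tape roll, 90 mm across, 25 mm high
- driver: bystander: screwdriver lying on the bench
- pen: bystander: black pen 130 mm long, lying
- flux: bystander: small white jar, 44 mm across, 85 mm high
- cup: bystander: grey cup, 64 mm across, 60 mm high
- carton: bystander: cardboard box 90 by 70 by 50 mm

How it is judged:
By the outcome, as a careful person would: the job done as asked, in the order asked, and still so for the second after the job is handed in, with the robot touching nothing.
Of board1, board2, board3, board4 only 3 to 4 are there at a start; the rules pass over those that are not, and their reading is None.
At some moment in a run one of board1, board2, board3, board4 may be knocked a few centimetres aside while the robot is not near it.
It also fails if it takes over 208 s, if anything falls off the work surface, if the arm or the gripper's body presses on something with over 40 N, if the wrist force passes 120 N, or if a joint passes its speed limit or range.

### The arm

A 6-joint arm with a two-finger parallel gripper is mounted at the origin on the work surface. World frame = base frame: x ahead of the robot, y to its left, z up, the work surface at z = 0. Lengths are in m, angles in rad, forces in N, time in s.
With the tool pointing down it reaches from about 0.35 to 0.725 m from the base axis. Payload 6 kg.
Tool frame: the origin (TCP) lies between the finger pads; the fingertips stand ahead of it and the grasp point (between the pads) lies 3 mm ahead of it (robot.nose_length is the x of the fingertips in the tool frame, in m); x points along the fingers, z is the direction in which the jaws open and shut, and the axes are right-handed (so a half turn about x gives the same grasp; the last joint's range is limited). The gripper opens to 85 mm and grips with 20 to 120 N. Pads are 22 mm wide; open, the fingers measure 114 mm over their backs; the gripper's body (76 mm by 85 mm) begins 54 mm behind the grasp point. The pads swing forward as they close: fully open they stand 13 mm farther back than shut.
Start: joints at [-0.896, 0.04, 0.085, 0, -1.615, -0.334], TCP at [0.201, -0.565, 0.253] pointing down, gripper open.
Joint ranges: [-2.56, 2.56], [-1.29, 2.01], [-1.08, 1.49], [-3.29, 1.98], [-2.81, -0.18], [-2.99, 2.99]. Speed limits (rad/s): [2.57, 2.57, 3.01, 3.14, 3.14, 3.14].

### API

Orientations are given as a rotation vector (axis times angle).
In Python, from rig import robot gives the robot as it stands.
- The arm moves only by the shell command python3 -m crank 'ROWS' [FORCE]. ROWS is a JSON object of lists of equal length, an entry for each row: "slide": the shift along the tool's x, y, z in cm, a list of three; "twist": the turn, a rotation vector about the tool's x, y, z in degrees, a list of three; "claw": the opening, from 0 (shut) to 1 (fully open). In form: {"slide": [[x, y, z], ...], "twist": [[ax, ay, az], ...], "claw": [claw, ...]}. A call has 1 to 20 rows; each row shifts and turns the commanded pose from where the row before left it, along the tool's axes as they then stand; what a row does not reach is not made up. A row lasts 1/8 s, in which the tool goes at most 62.5 mm and 10.7 degrees, less where a joint would pass 70% of its speed; a pose out of reach is approached as far as the arm can. A call with a gripper value outside its range is refused whole. The fingers move at their own pace and stop on an object; FORCE is the grip in N (left out, the last holds). Time passes only in rows, so rows that do not move let the fingers close. It gives the time, the measured TCP pose, the force and the opening at its end, in the units of the state.
- robot.read_state(): the state, without advancing time (a new reading comes with each control period).
- robot.capture(name): name is "side" or "top"; returns the picture (420x560x3 uint8, red, green, blue); there is no depth.
- robot.camera_info(name): a dict with "fx", "fy", "cx", "cy" (pixels), "dist" ([k1, k2, p1, p2, k3] as OpenCV has them; the pictures are not rectified), "rvec" (rotation vector, rad) and "tvec" (3), from world to camera coordinates, as OpenCV has them. Camera axes: x right, y down, z forward; pixel columns grow to the right and rows downward; lengths in m; the calibration is good to about 2 mm. A picture is of the moment at which its call begins. camera_info takes no time and is no camera call.
- robot.close_job(): hands the job in, once; it reports no verdict.
The state is a dict: "time": time; "joint_pos": joint angles; "dq": joint speeds; "effort": joint torques, N m; "ee_pos": TCP position; "orientation": TCP orientation; "ft_force": force on the tool from outside, world axes, zero at the start; "torque": the same for the moment, N m; "opening": finger opening in m.
Only numpy, scipy, OpenCV 4.12 (cv2) and the standard library are available. Lean on these libraries where they do the work, as an engineer would, in place of code of your own. Each camera call takes 0.05 s, during which the arm holds its last target.

## Working session

There is one attempt and no reset: what is moved stays moved. The work goes in short steps, Python scripts to look and compute and a shell command to move; the robot and the scene stay as the last step left them, time stands still between calls to the robot, and variables do not carry over. Pictures are saved under pics/ and viewed, and the job is handed in when it is done.

```bash
ls; mkdir -p pics; python3 - <<'E'
from rig import robot
import cv2
for n in("top","side"):
    cv2.imwrite(f"pics/{n}0.png",robot.capture(n)[:,:,::-1]); print(robot.camera_info(n))
print(robot.read_state(), robot.nose_length)
E
```

```text
pics
{'fx': 425.80163519659067, 'fy': 425.80163519659067, 'cx': 277.51245379840117, 'cy': 215.20007120736406, 'dist': array([0.00582333, 0.        , 0.        , 0.        , 0.        ]), 'rvec': array([ 2.18095365, -2.15579436,  0.14311565]), 'tvec': array([-0.02747471,  0.53104358,  1.07273584])}
{'fx': 390.2349344832843, 'fy': 390.2349344832843, 'cx': 275.93841303898745, 'cy': 208.2042432308673, 'dist': array([-0.07552662,  0.        ,  0.        ,  0.        ,  0.        ]), 'rvec': array([ 2.29833786, -0.23809257,  0.11355361]), 'tvec': array([-0.53481618,  0.18152825,  1.25786859])}
{'time': 0.1, 'joint_pos': array([-8.96302221e-01,  4.07498753e-02,  8.39088882e-02, -4.06902762e-04,
       -1.61551243e+00, -3.33661852e-01]), 'dq': array([-2.06946101e-05, -6.34676313e-04,  2.12965061e-03,  1.21428367e-03,
       -1.82226794e-03,  1.15309446e-03]), 'effort': array([-6.31350485e-03, -3.69345403e+01,  3.48278654e+01,  6.95175156e+00,
       -4.54219087e-03,  6.42729230e-07]), 'ee_pos': array([ 0.20052232, -0.56521891,  0.25237905]), 'orientation': array([-1.4542686 ,  1.02735575,  1.45673312]), 'ft_force': array([-0.41842514,  0.33530305,  0.14320806]), 'torque': array([-0.01428219, -0.01305097,  0.0124658 ]), 'opening': 0.08531454460082381} 0.022
```

View pics/top0.png

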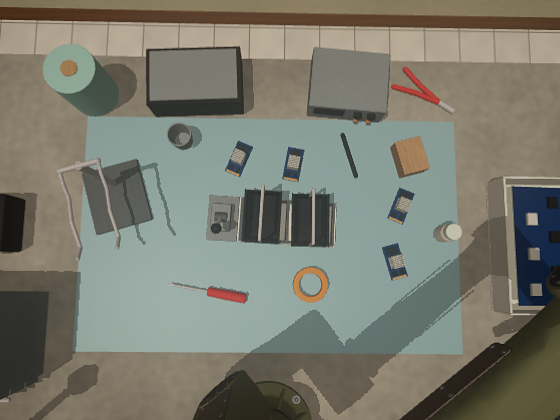

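View pics/side0.png

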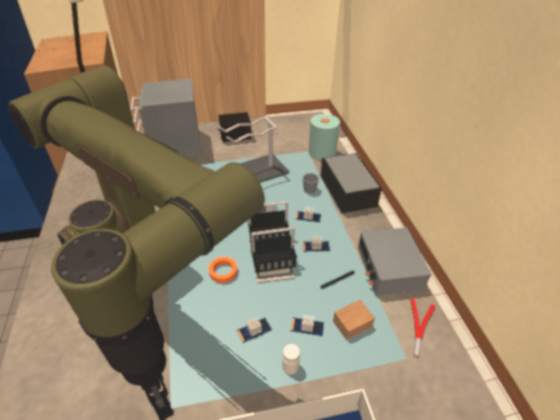

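```bash
cat > h.py <<'E'
import numpy as np, cv2
from rig import robot
from scipy.spatial.transform import Rotation as R
I={n:robot.camera_info(n) for n in("top","side")}
def K(i): return np.array([[i['fx'],0,i['cx']],[0,i['fy'],i['cy']],[0,0,1]])
def ray(n,u,v):
    i=I[n]; p=cv2.undistortPoints(np.array([[[u,v]]],float),K(i),i['dist'])[0,0]
    M=cv2.Rodrigues(i['rvec'])[0]; return -M.T@i['tvec'], M.T@np.array([p[0],p[1],1])
def pz(n,u,v,z):
    c,d=ray(n,u,v); return c+d*(z-c[2])/d[2]
def tri(a,b):
    (c1,d1),(c2,d2)=ray("top",*a),ray("side",*b)
    A=np.stack([d1,-d2],1); s=np.linalg.lstsq(A,c2-c1,rcond=None)[0]
    p,q=c1+s[0]*d1,c2+s[1]*d2; return (p+q)/2,np.linalg.norm(p-q)
def proj(n,P):
    i=I[n]; return cv2.projectPoints(np.atleast_2d(np.array(P,float)),i['rvec'],i['tvec'],K(i),i['dist'])[0][:,0]
def crop(n,x0,y0,x1,y1,k,name,pts=None,img=None):
    im=(robot.capture(n) if img is None else img)[:,:,::-1].copy()
    c=cv2.resize(im[y0:y1,x0:x1],None,fx=k,fy=k,interpolation=cv2.INTER_CUBIC)
    if pts is not None:
        for p in proj(n,pts):
            q=((p-[x0,y0]+.5)*k).astype(int); cv2.circle(c,tuple(int(t) for t in q),2,(0,0,255),-1)
    cv2.imwrite("pics/"+name,c)
def st():
    s=robot.read_state(); Rm=R.from_rotvec(s['orientation']).as_matrix()
    return s,Rm
def go(p,Rt=None):
    """slide cm / twist deg needed from the measured pose, in tool axes"""
    s,Rm=st(); d=Rm.T@(np.array(p)-s['ee_pos'])*100
    print("slide cm",d.round(2))
    if Rt is not None: print("twist deg",np.degrees(R.from_matrix(Rm.T@Rt).as_rotvec()).round(2))
E
python3 - <<'E'
from h import *
t=cv2.imread('pics/top0.png')[:,:,::-1]; s=cv2.imread('pics/side0.png')[:,:,::-1]
crop("top",195,130,355,250,5,"t1.png",img=t)
crop("top",40,130,180,270,4,"t2.png",img=t)
crop("top",370,170,430,290,5,"t4.png",img=t)
crop("side",200,100,340,290,3,"s1.png",img=s)
s,Rm=st(); print(Rm.round(3)); print(I and [(-cv2.Rodrigues(I[n]['rvec'])[0].T@I[n]['tvec']).round(3) for n in I])
E
```

```text
[[-0.001 -0.942 -0.334]
 [ 0.001 -0.334  0.942]
 [-1.     0.     0.002]]
[array([ 0.403, -0.005,  1.127]), array([ 0.35 , -0.901,  0.983])]
```

View pics/t1.png

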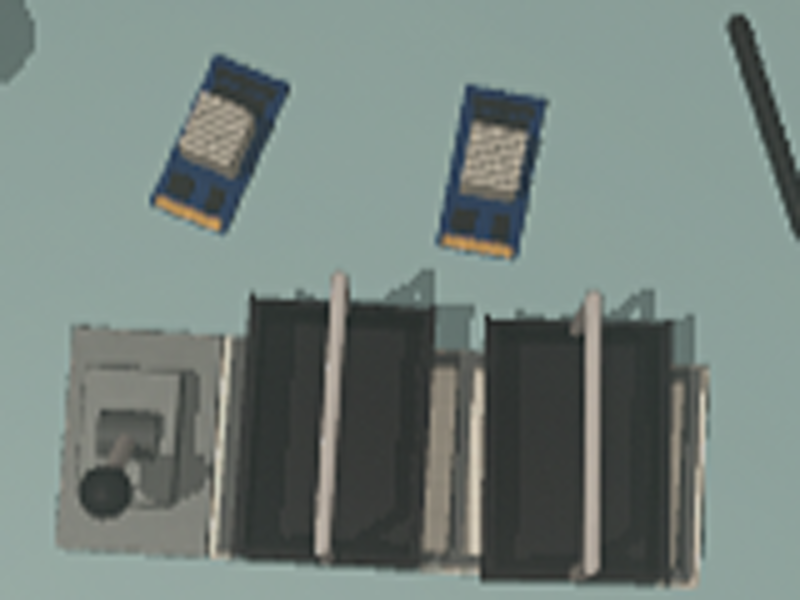

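View pics/t2.png

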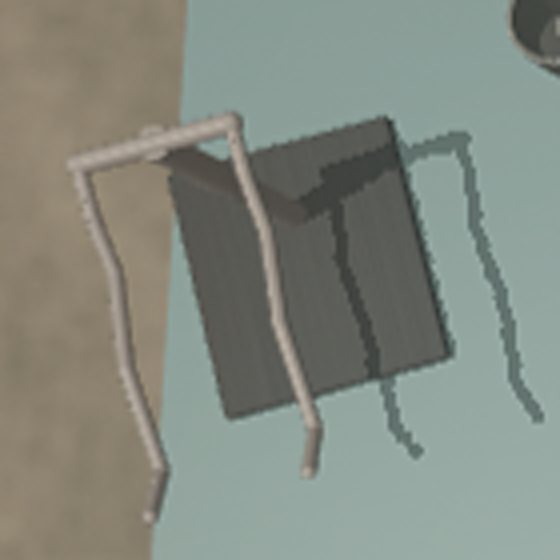

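View pics/s1.png

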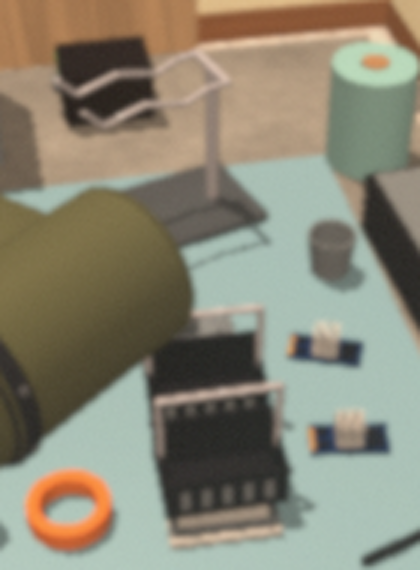

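View pics/t4.png

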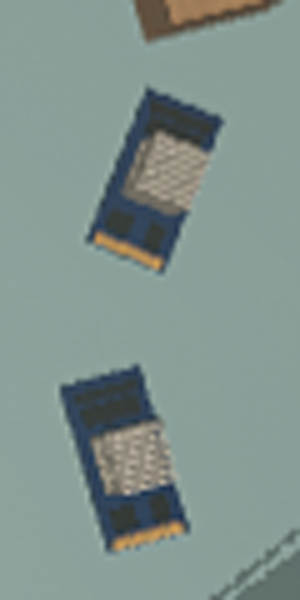

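```bash
python3 - <<'E'
from h import *
from scipy.optimize import least_squares
T=lambda x,y:(40+x/4-.4,130+y/4-.4)
S=lambda x,y:(200+x/3-.4,100+y/3-.4)
# names: A=+y prong, B=-y prong
obs=[("top",T(75,163),0,42,'c'),("top",T(235,120),0,-42,'c'),
("top",T(150,517),-197,42,'t'),("top",T(310,473),-197,-42,'t'),
("top",T(164,467),-172,42,'s'),("top",T(317,424),-172,-42,'s'),
("top",T(124,365),-116,42,'m'),("top",T(278,317),-116,-42,'m'),
("top",T(119,275),-60,42,'s'),("top",T(266,232),-60,-42,'s'),
("side",S(205,52),0,42,'c'),("side",S(228,80),0,-42,'c'),
("side",S(54,77),-197,42,'t'),("side",S(82,115),-197,-42,'t'),
("side",S(73,93),-172,42,'s'),("side",S(107,125),-172,-42,'s')]
def f(p):
    x,y,yaw=p[:3]; Z=dict(c=p[3],t=p[4],s=p[5],m=p[6]); r=[]
    for n,uv,a,b,k in obs:
        P=np.array([x+np.cos(yaw)*a/1e3-np.sin(yaw)*b/1e3,y+np.sin(yaw)*a/1e3+np.cos(yaw)*b/1e3,Z[k]])
        r+=list(proj(n,P)[0]-uv)
    return np.array(r)
q=least_squares(f,[.55,.4,.2,.21,.22,.2,.21],loss='soft_l1')
print(q.x.round(4),np.degrees(q.x[2])); print(f(q.x).reshape(-1,2).round(1).tolist())
x,y,yaw=q.x[:3]; c=np.array([np.cos(yaw),np.sin(yaw)])
print("rear",np.array([x,y])-c*.06,"front",np.array([x,y])-c*.172)
# boards, stage
B=lambda x,y:(195+x/5-.4,130+y/5-.4); D=lambda x,y:(370+x/5-.4,170+y/5-.4)
for nm,F,cs in(("L",B,[(215,55),(290,87),(225,235),(150,205)]),("M",B,[(468,86),(547,100),(515,260),(437,243)]),
  ("R1",D,[(148,88),(222,120),(163,272),(88,240)]),("R2",D,[(60,387),(138,366),(188,530),(110,552)])):
    P=np.array([pz("top",*F(*c),.003)[:2] for c in cs]); ax=(P[0]+P[1]-P[2]-P[3])/2; w=(P[1]+P[2]-P[0]-P[3])/2
    print(nm,P.mean(0).round(4),"yaw",np.degrees(np.arctan2(ax[1],ax[0])).round(1),np.linalg.norm(ax).round(4),np.linalg.norm(w).round(4))
for nm,c,z in[("st corner BL",(58,550),.012),("TL",(73,327),.012),("stop TL",(228,337),.018),("stop BL",(212,556),.018),("stop TR",(708,368),.018),("stop BR",(695,585),.018),
 ("b+ h top",(340,275),.148),("b+ h bot",(322,555),.148),("b- h top",(594,295),.148),("b- h bot",(591,572),.148),("knob",(105,492),.1),
 ("b+TL",(250,297),.073),("b+TR",(433,304),.073),("b+BR",(420,568),.073),("b+BL",(245,560),.073),
 ("b-TL",(487,317),.073),("b-TR",(672,322),.073),("b-BR",(668,584),.073),("b-BL",(482,578),.073)]:
    print(nm,pz("top",*B(*c),z).round(4))
E
```

```text
[0.6129 0.4116 0.2908 0.2206 0.2335 0.2058 0.2265] 16.663330032348526
[[0.9, -0.2], [-0.7, 0.1], [0.2, -0.4], [-0.0, -0.6], [-0.1, 1.1], [0.1, 1.0], [-0.5, 0.6], [0.1, 1.7], [-0.6, -0.6], [0.7, -0.3], [-2.0, -0.2], [0.5, 0.1], [1.5, 0.7], [1.1, -1.4], [2.0, 0.1], [-0.4, 0.0]]
rear [0.55542061 0.3944187 ] front [0.44812391 0.36230299]
L [0.6869 0.0848] yaw -21.9 0.0891 0.044
M [ 0.6743 -0.0619] yaw -10.6 0.0891 0.0432
R1 [ 0.5648 -0.3512] yaw -22.3 0.0893 0.0431
R2 [ 0.4162 -0.3311] yaw 16.0 0.0894 0.0431
st corner BL [0.4671 0.1641 0.012 ]
TL [0.5851 0.1597 0.012 ]
stop TL [0.5799 0.0773 0.018 ]
stop BL [0.4645 0.0832 0.018 ]
stop TR [ 0.5667 -0.176   0.018 ]
stop BR [ 0.4523 -0.1686  0.018 ]
b+ h top [0.5891 0.016  0.148 ]
b+ h bot [0.4583 0.0223 0.148 ]
b- h top [ 0.5813 -0.1028  0.148 ]
b- h bot [ 0.4519 -0.1015  0.148 ]
knob [0.4903 0.1289 0.1   ]
b+TL [0.5916 0.0626 0.073 ]
b+TR [ 0.5892 -0.0293  0.073 ]
b+BR [ 0.4567 -0.0241  0.073 ]
b+BL [0.4597 0.0625 0.073 ]
b-TL [ 0.583  -0.0565  0.073 ]
b-TR [ 0.5817 -0.1495  0.073 ]
b-BR [ 0.4502 -0.1471  0.073 ]
b-BL [ 0.4521 -0.0549  0.073 ]
```

```bash
cat >> h.py <<'E'
def down(phi):
    a=np.radians(phi); x=np.array([0,0,-1.]); z=np.array([np.cos(a),np.sin(a),0]); return np.stack([x,np.cross(z,x),z],1)
def plan(p,phi,note=""):
    s,Rm=st(); Rt=down(phi); d=np.array(p)-s['ee_pos']
    print(note,"now",s['ee_pos'].round(4),"t",round(s['time'],2),"F",s['ft_force'].round(1),"op",round(s['opening'],4))
    print(" phi now",np.degrees(np.arctan2(Rm[1,2],Rm[0,2])).round(2),"tilt",np.degrees(np.arccos(-Rm[2,0])).round(2))
    print(" slide before twist",(Rm.T@d*100).round(2)," after twist",(Rt.T@d*100).round(2)," twist",np.degrees(R.from_matrix(Rm.T@Rt).as_rotvec()).round(2), "dist cm",(100*np.linalg.norm(d)).round(1))
E
python3 -c "
from h import *
plan([.524,.0188,.30],267.5)"
```

```text
now [ 0.2005 -0.5652  0.2524] t 0.1 F [-0.4  0.3  0.1] op 0.0853
 phi now 109.53 tilt 0.09
 slide before twist [ -4.7  -50.01  44.24]  after twist [ -4.76  29.77 -59.76]  twist [-1.5797e+02  3.0000e-02  1.2000e-01] dist cm 66.9
```

```bash
python3 -m crank '{"slide":[[-1,0,0],[-1,0,0],[-1,0,0],[-1,0,0],[-0.7,0,0],[0,0,0],[0,0,0],[0,0,0],[0,0,0],[0,0,0],[0,0,0],[0,0,0],[0,0,0],[0,0,0],[0,0,0]],"twist":[[-10.5,0,0],[-10.5,0,0],[-10.5,0,0],[-10.5,0,0],[-10.5,0,0],[-10.5,0,0],[-10.5,0,0],[-10.5,0,0],[-10.5,0,0],[-10.5,0,0],[-10.5,0,0],[-10.5,0,0],[-10.5,0,0],[-10.5,0,0],[-10.9,0,0]],"claw":[1,1,1,1,1,1,1,1,1,1,1,1,1,1,1]}' 40
python3 -c "
from h import *
plan([.524,.0188,.30],267.5); print(st()[0]['joint_pos'])"
```

```text
time: 1.98
ee_pos: [0.2006, -0.5653, 0.2997]
orientation: [1.24, 1.19, -1.24]
ft_force: [0.5, -0.4, -0.1]
opening: 0.0853
 now [ 0.2006 -0.5653  0.2997] t 1.98 F [ 0.5 -0.4 -0.1] op 0.0853
 phi now -92.38 tilt 0.06
 slide before twist [ 1.000e-02  2.989e+01 -5.971e+01]  after twist [-3.000e-02  2.976e+01 -5.977e+01]  twist [ 0.12 -0.06  0.03] dist cm 66.8
[-8.96319273e-01  5.09658897e-02  1.80520292e-01 -3.30048128e-04
 -1.70143586e+00  2.42557858e+00]
```

```bash
python3 -m crank '{"slide":[[0,1.3,-2.6],[0,2.4,-4.8],[0,2.4,-4.8],[0,2.4,-4.8],[0,2.4,-4.8],[0,2.4,-4.8],[0,2.4,-4.8],[0,2.4,-4.8],[0,2.4,-4.8],[0,2.4,-4.8],[0,2.4,-4.8],[0,2.4,-4.8],[0,2.1,-4.3],[0,0,0]],"twist":[[0,0,0],[0,0,0],[0,0,0],[0,0,0],[0,0,0],[0,0,0],[0,0,0],[0,0,0],[0,0,0],[0,0,0],[0,0,0],[0,0,0],[0,0,0],[0,0,0]],"claw":[1,1,1,1,1,1,1,1,1,1,1,1,1,1]}'
python3 -c "
from h import *
plan([.524,.0188,.151],267.5); print(st()[0]['joint_pos'])"
```

```text
time: 3.72
ee_pos: [0.5272, 0.0192, 0.2983]
orientation: [1.24, 1.19, -1.245]
ft_force: [-0.2, -0.5, 0.5]
opening: 0.0852
 now [0.5272 0.0192 0.2983] t 3.73 F [-0.2 -0.5  0.5] op 0.0852
 phi now -92.54 tilt 0.2
 slide before twist [14.74 -0.27  0.05]  after twist [14.73 -0.32  0.05]  twist [-0.04  0.03  0.2 ] dist cm 14.7
[ 4.17424889e-01 -1.39736136e-01 -6.16108274e-03 -9.98214347e-04
 -1.70768766e+00  1.10888293e+00]
```

```bash
python3 -m crank '{"slide":[[3,-0.1,0],[4,-0.1,0],[4,-0.1,0],[2.5,0,0],[1.2,0,0],[0,0,0]],"twist":[[0,0,0],[0,0,0],[0,0,0],[0,0,0],[0,0,0],[0,0,0]],"claw":[1,1,1,1,1,1]}'
python3 - <<'E'
from h import *
plan([.524,.0188,.151],267.5)
crop("side",200,100,340,290,3,"s2.png"); crop("top",195,130,355,250,5,"t5.png")
E
```

```text
time: 4.47
ee_pos: [0.5234, 0.0164, 0.1532]
orientation: [1.244, 1.186, -1.245]
ft_force: [-0.9, 0.2, -0.2]
opening: 0.0852
 now [0.5234 0.0164 0.1532] t 4.47 F [-0.9  0.2 -0.2] op 0.0852
 phi now -92.75 tilt 0.04
 slide before twist [ 0.22  0.05 -0.25]  after twist [ 0.22  0.05 -0.25]  twist [-0.25  0.02  0.04] dist cm 0.3
```

View pics/s2.png

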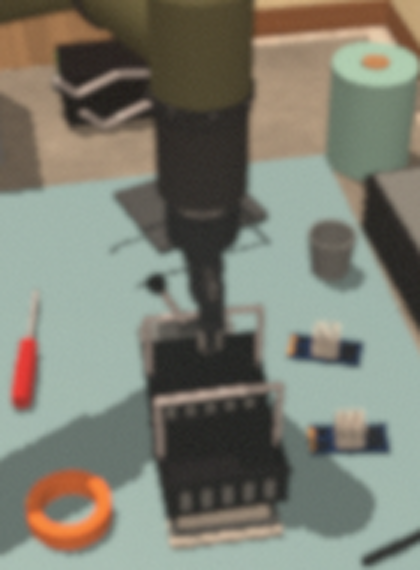

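View pics/t5.png

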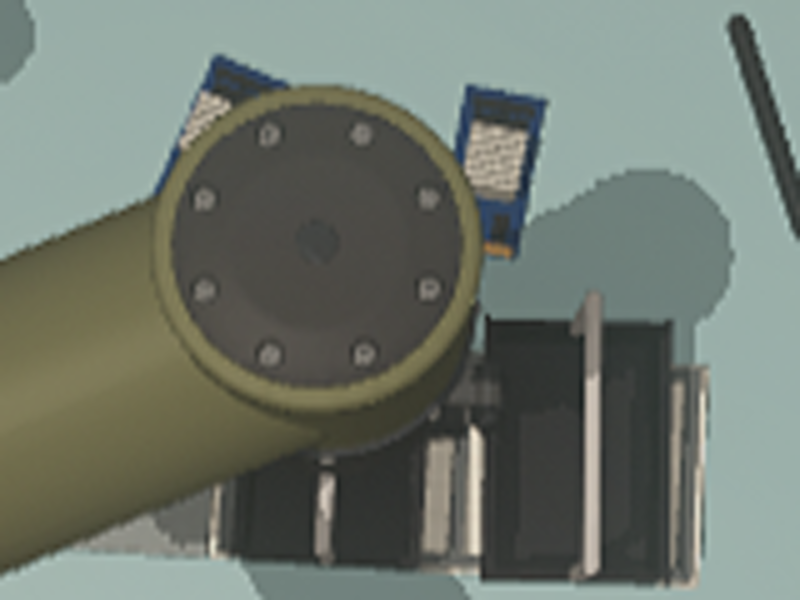

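```bash
python3 -m crank '{"slide":[[0.2,0,-0.2],[0,0,0],[0,0,0],[0,0,0],[0,0,0],[0,0,0],[0,0,0],[0,0,0]],"twist":[[0,0,0],[0,0,0],[0,0,0],[0,0,0],[0,0,0],[0,0,0],[0,0,0],[0,0,0]],"claw":[0.6,0.3,0.1,0,0,0,0,0]}' 60
python3 -m crank '{"slide":[[-0.5,0,0],[-1,0,0],[-1.5,0,0],[-2,0,0],[0,0,0]],"twist":[[0,0,0],[0,0,0],[0,0,0],[0,0,0],[0,0,0]],"claw":[0,0,0,0,0]}'
python3 - <<'E'
from h import *
plan([.524,.0188,.33],267.5)
crop("side",200,100,340,290,3,"s3.png")
E
```

```text
time: 5.58
ee_pos: [0.5239, 0.0189, 0.1515]
orientation: [1.245, 1.186, -1.244]
ft_force: [-0.5, 1.8, 2.4]
opening: 0.006
time: 6.2
ee_pos: [0.5248, 0.0189, 0.2042]
orientation: [1.247, 1.184, -1.24]
ft_force: [-0.4, 0.3, -2.3]
opening: 0.0062
 now [0.5248 0.0189 0.2042] t 6.2 F [-0.4  0.3 -2.3] op 0.0062
 phi now -92.73 tilt 0.27
 slide before twist [-12.58  -0.03   0.  ]  after twist [-12.58  -0.08   0.02]  twist [-0.23 -0.08 -0.25] dist cm 12.6
```

View pics/s3.png

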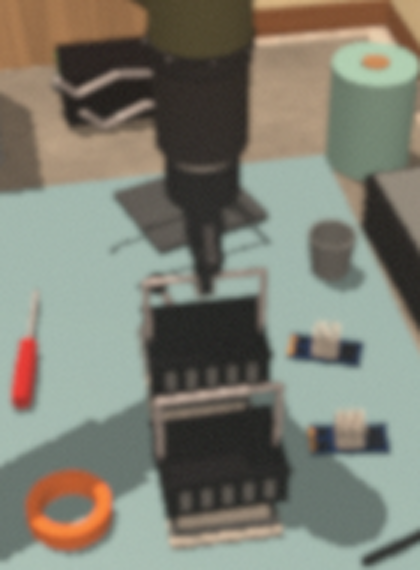

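```bash
python3 -m crank '{"slide":[[-3,0,0],[-4,0,0],[-4,0,0],[-1.6,0,0],[0,0,0],[0,0,0],[0,0,0],[0,0,0],[0,0,0],[0,0,0],[0,0,0],[0,0,0],[0,0,0],[0,0,0]],"twist":[[0,0,0],[0,0,0],[0,0,0],[0,0,0],[4,0,0],[7,0,0],[9,0,0],[9,0,0],[9,0,0],[9,0,0],[9,0,0],[8,0,0],[6.6,0,0],[0,0,0]],"claw":[0,0,0,0,0,0,0,0,0,0,0,0,0,0]}'
python3 - <<'E'
from h import *
plan([.352,.3336,.33],196.7)
print(st()[0]['joint_pos'])
E
```

```text
time: 8.0
ee_pos: [0.5236, 0.0189, 0.3257]
orientation: [2.062, 0.304, -2.067]
ft_force: [-0.4, 0.6, -2.5]
opening: 0.0057
 now [0.5236 0.0189 0.3257] t 8.0 F [-0.4  0.6 -2.5] op 0.0057
 phi now -163.27 tilt 0.14
 slide before twist [ -0.4  -35.07   7.37]  after twist [ -0.43 -35.07   7.39]  twist [0.03 0.14 0.03] dist cm 35.8
[ 4.20088551e-01 -1.39624369e-01  4.40555925e-02 -8.38079283e-04
 -1.75676316e+00 -1.28175365e-01]
```

```bash
python3 -m crank '{"slide":[[0,-1.5,0.3],[0,-3,0.6],[0,-4,0.9],[0,-4,0.9],[0,-4,0.9],[0,-4,0.9],[0,-4,0.9],[0,-4,0.8],[0,-3.5,0.6],[0,-2,0.4],[0,-1.1,0.2],[0,0,0],[0,0,0]],"twist":[[0,0,0],[0,0,0],[0,0,0],[0,0,0],[0,0,0],[0,0,0],[0,0,0],[0,0,0],[0,0,0],[0,0,0],[0,0,0],[0,0,0],[0,0,0]],"claw":[0,0,0,0,0,0,0,0,0,0,0,0,0]}'
python3 - <<'E'
from h import *
plan([.352,.3336,.261],196.7)
print(st()[0]['joint_pos'])
crop("side",120,60,340,290,2.6,"s4.png");crop("top",40,130,240,290,4,"t6.png")
E
```

```text
time: 9.62
ee_pos: [0.3526, 0.3332, 0.3275]
orientation: [2.066, 0.302, -2.065]
ft_force: [0.2, -0.1, -2.6]
opening: 0.0057
 now [0.3526 0.3332 0.3275] t 9.62 F [ 0.2 -0.1 -2.6] op 0.0057
 phi now -163.37 tilt 0.01
 slide before twist [ 6.65 -0.06  0.05]  after twist [ 6.65 -0.06  0.05]  twist [-0.07 -0.01 -0.  ] dist cm 6.7
[ 1.17422500e+00 -2.44400405e-01 -4.29159220e-02  1.68138811e-04
 -1.77214999e+00 -8.83996062e-01]
```

View pics/s4.png

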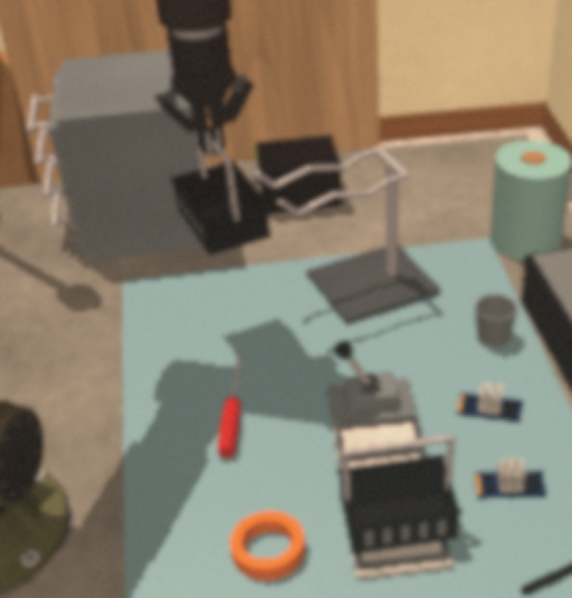

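View pics/t6.png

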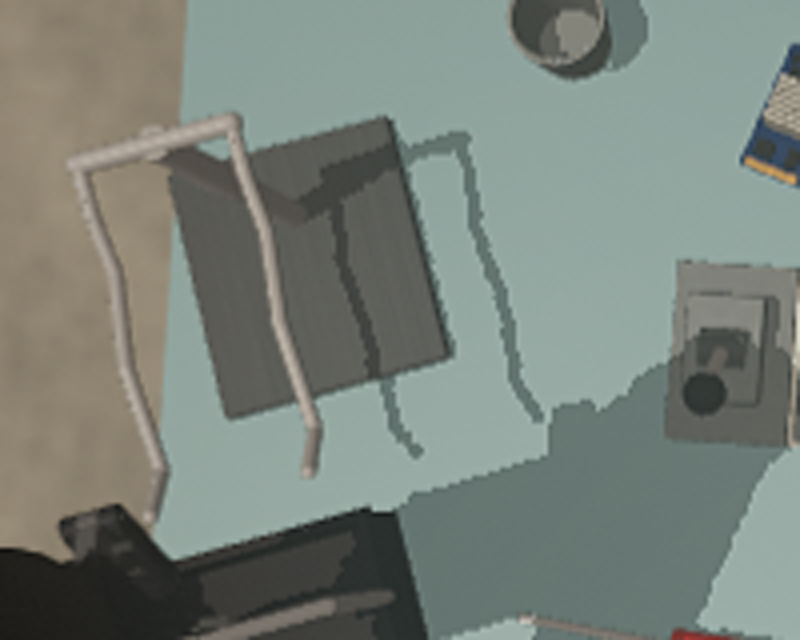

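```bash
python3 -m crank '{"slide":[[2,0,0],[2.5,0,0],[1.6,0,0],[0.5,0,0],[0,0,0]],"twist":[[0,0,0],[0,0,0],[0,0,0],[0,0,0],[0,0,0]],"claw":[0,0,0,0,0]}'
python3 - <<'E'
from h import *
plan([.5554,.3944,.261],196.7)
crop("side",120,60,340,290,2.6,"s5.png")
E
```

```text
time: 10.35
ee_pos: [0.3524, 0.3337, 0.2618]
orientation: [2.066, 0.303, -2.065]
ft_force: [-0.4, -0.6, -2.9]
opening: 0.0059
 now [0.3524 0.3337 0.2618] t 10.35 F [-0.4 -0.6 -2.9] op 0.0059
 phi now -163.35 tilt 0.04
 slide before twist [  0.09   0.   -21.19]  after twist [ 8.000e-02  2.000e-02 -2.119e+01]  twist [-0.05 -0.03  0.01] dist cm 21.2
```

View pics/s5.png

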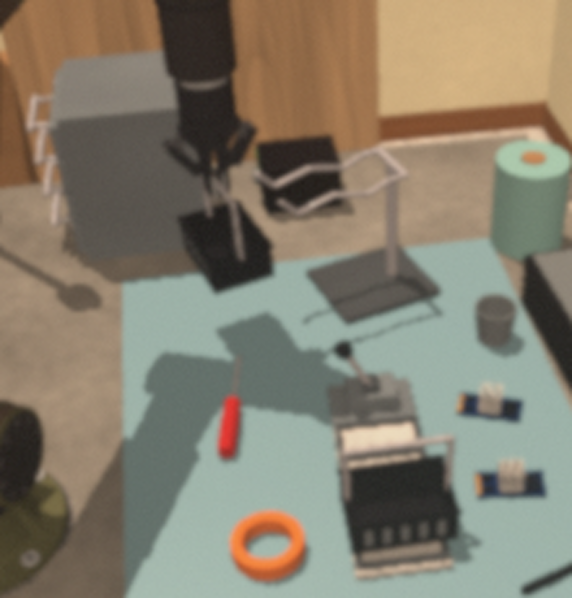

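```bash
python3 -m crank '{"slide":[[0,0,-0.8],[0,0,-1.5],[0,0,-1.5],[0,0,-1.5],[0,0,-1.5],[0,0,-0.7],[0,0,0]],"twist":[[0,0,0],[0,0,0],[0,0,0],[0,0,0],[0,0,0],[0,0,0],[0,0,0]],"claw":[0,0,0,0,0,0,0]}'
python3 - <<'E'
from h import *
plan([.5554,.3944,.261],196.7)
crop("side",170,60,310,200,4,"s6.png");crop("top",40,130,240,290,4,"t7.png")
E
```

```text
time: 11.28
ee_pos: [0.4244, 0.3553, 0.261]
orientation: [2.065, 0.301, -2.066]
ft_force: [0.1, -0.8, -2.5]
opening: 0.0059
 now [0.4244 0.3553 0.261 ] t 11.28 F [ 0.1 -0.8 -2.5] op 0.0059
 phi now -163.36 tilt 0.04
 slide before twist [-1.000e-02  1.000e-02 -1.367e+01]  after twist [ -0.     0.02 -13.67]  twist [-0.06  0.04 -0.02] dist cm 13.7
```

View pics/s6.png

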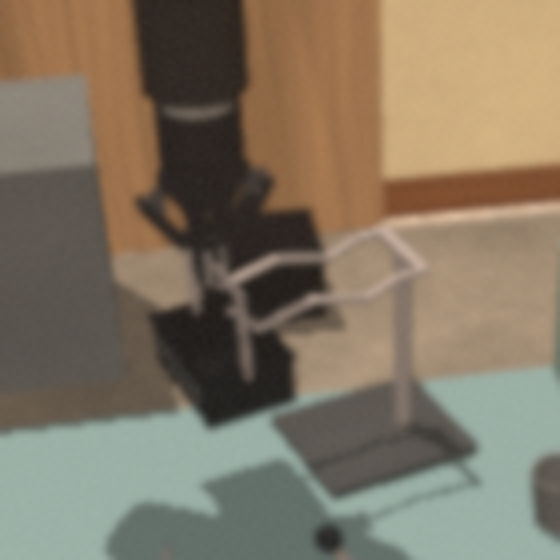

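View pics/t7.png

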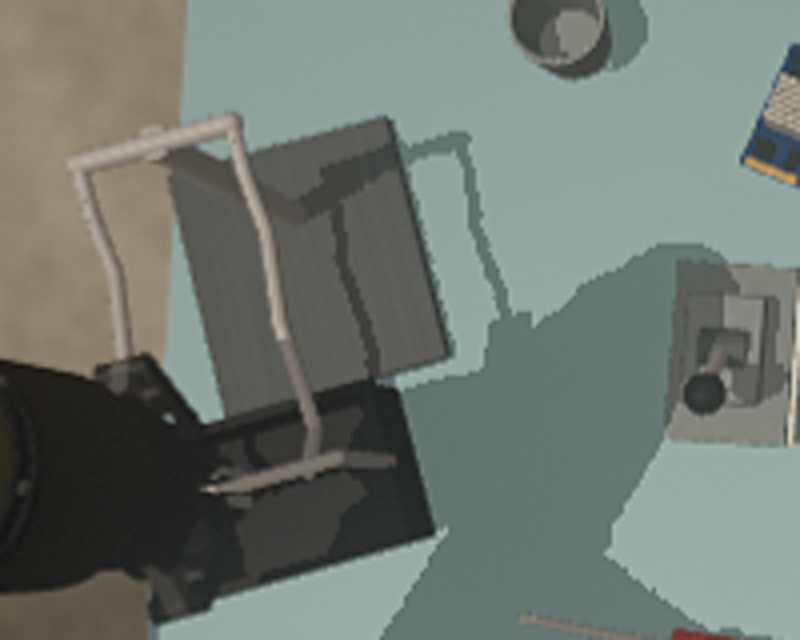

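```bash
python3 -m crank '{"slide":[[0,0,-0.8],[0,0,-1.5],[0,0,-1.5],[0,0,-1.5],[0,0,-1.5],[0,0,-1.5],[0,0,-1.5],[0,0,-1.5],[0,0,-1.5],[0,0,-0.8],[0,0,0],[0,0,0]],"twist":[[0,0,0],[0,0,0],[0,0,0],[0,0,0],[0,0,0],[0,0,0],[0,0,0],[0,0,0],[0,0,0],[0,0,0],[0,0,0],[0,0,0]],"claw":[0,0,0,0,0,0,0,0,0,0,0,0]}'
python3 - <<'E'
from h import *
plan([.5554,.3944,.22],196.7)
E
python3 -m crank '{"slide":[[0.8,0,0],[1,0,0],[1,0,0],[0.5,0,0],[0.3,0,0],[0.3,0,0]],"twist":[[0,0,0],[0,0,0],[0,0,0],[0,0,0],[0,0,0],[0,0,0]],"claw":[0,0,0,0,0,0]}'
python3 - <<'E'
from h import *
plan([.5554,.3944,.22],196.7)
crop("side",170,60,310,200,4,"s7.png");crop("top",40,130,240,290,4,"t8.png")
E
```

```text
time: 12.88
ee_pos: [0.5542, 0.3943, 0.2613]
orientation: [2.065, 0.303, -2.065]
ft_force: [0.7, 0.7, -2.7]
opening: 0.0058
 now [0.5542 0.3943 0.2613] t 12.88 F [ 0.7  0.7 -2.7] op 0.0058
 phi now -163.33 tilt 0.01
 slide before twist [ 4.13  0.02 -0.12]  after twist [ 4.13  0.02 -0.12]  twist [-0.03  0.01  0.  ] dist cm 4.1
time: 13.62
ee_pos: [0.5544, 0.3944, 0.2225]
orientation: [2.066, 0.303, -2.065]
ft_force: [-0.2, -0.5, -3.0]
opening: 0.0055
 now [0.5544 0.3944 0.2225] t 13.62 F [-0.2 -0.5 -3. ] op 0.0055
 phi now -163.33 tilt 0.03
 slide before twist [ 0.25  0.03 -0.09]  after twist [ 0.25  0.03 -0.09]  twist [-0.03 -0.03  0.02] dist cm 0.3
```

View pics/s7.png

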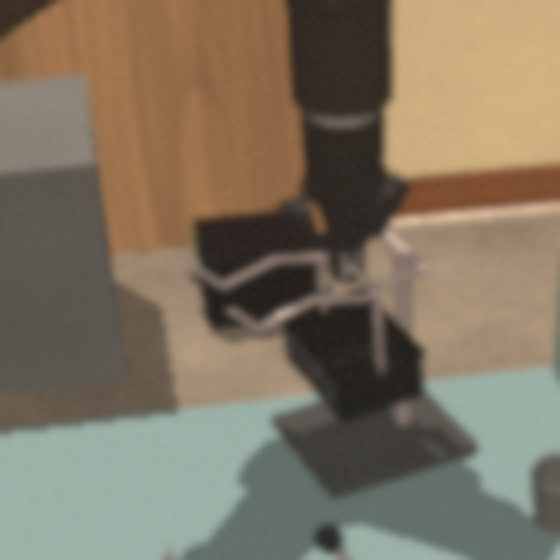

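View pics/t8.png

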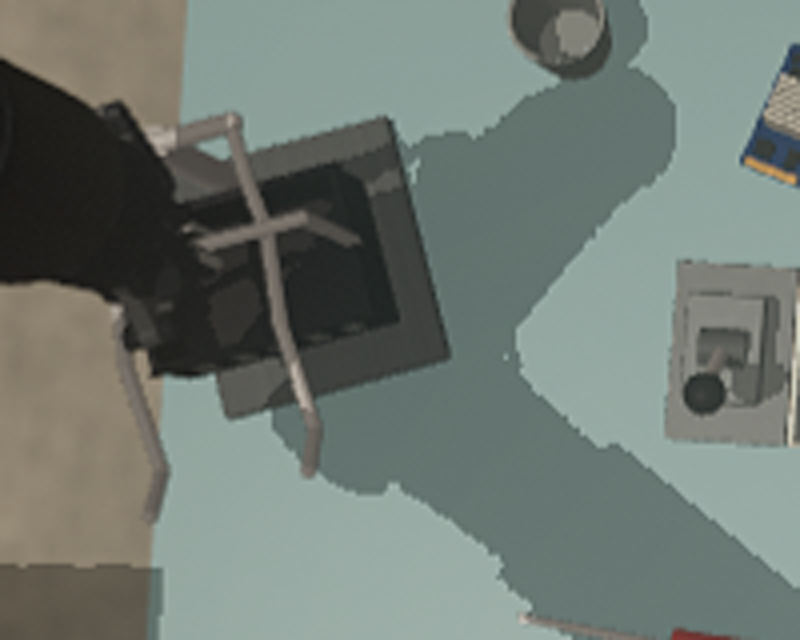

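```bash
python3 -m crank '{"slide":[[0.2,0,0],[0.2,0,0],[0,0,0]],"twist":[[0,0,0],[0,0,0],[0,0,0]],"claw":[0,0,0]}'
python3 -m crank '{"slide":[[0.2,0,0],[0.2,0,0],[0,0,0]],"twist":[[0,0,0],[0,0,0],[0,0,0]],"claw":[0,0,0]}'

```

```text
time: 14.1
ee_pos: [0.5542, 0.3943, 0.218]
orientation: [2.065, 0.302, -2.066]
ft_force: [0.7, -0.1, -3.5]
opening: 0.0056
time: 14.48
ee_pos: [0.5542, 0.3943, 0.214]
orientation: [2.065, 0.302, -2.066]
ft_force: [-0.8, 0.0, -2.5]
opening: 0.0056
```

```bash
python3 -m crank '{"slide":[[0.2,0,0],[0.1,0,0],[0,0,0]],"twist":[[0,0,0],[0,0,0],[0,0,0]],"claw":[0,0,0]}'
python3 -m crank '{"slide":[[0.2,0,0],[0,0,0]],"twist":[[0,0,0],[0,0,0]],"claw":[0,0]}'
python3 -m crank '{"slide":[[0.2,0,0],[0,0,0]],"twist":[[0,0,0],[0,0,0]],"claw":[0,0]}'

```

```text
time: 14.85
ee_pos: [0.5545, 0.3944, 0.2122]
orientation: [2.067, 0.303, -2.064]
ft_force: [-0.7, 0.2, 1.9]
opening: 0.006
time: 15.1
ee_pos: [0.5549, 0.3945, 0.212]
orientation: [2.069, 0.304, -2.062]
ft_force: [-2.2, -0.9, 5.9]
opening: 0.006
time: 15.35
ee_pos: [0.5552, 0.3946, 0.2117]
orientation: [2.072, 0.305, -2.06]
ft_force: [-2.8, -0.9, 11.2]
opening: 0.0057
```

```bash
python3 -m crank '{"slide":[[-0.4,0,0],[0,0,0],[0,0,0],[0,0,0],[0,0,0],[0,0,0],[0,0,0]],"twist":[[0,0,0],[0,0,0],[0,0,0],[0,0,0],[0,0,0],[0,0,0],[0,0,0]],"claw":[0,0.1,0.25,0.4,0.4,0.4,0.4]}'
python3 -m crank '{"slide":[[-1,0,0],[-2,0,0],[-3,0,0],[-4,0,0],[-4,0,0],[0,0,0]],"twist":[[0,0,0],[0,0,0],[0,0,0],[0,0,0],[0,0,0],[0,0,0]],"claw":[0.4,0.4,0.4,0.4,0.4,0.4]}'
python3 - <<'E'
from h import *
plan([.5166,-.1022,.352],269.4)
print(st()[0]['joint_pos'])
crop("side",170,60,310,200,4,"s8.png");crop("top",40,130,240,290,4,"t9.png")
E
```

```text
time: 16.23
ee_pos: [0.5543, 0.3943, 0.2113]
orientation: [2.065, 0.303, -2.065]
ft_force: [0.0, -0.6, -0.2]
opening: 0.0342
time: 16.98
ee_pos: [0.555, 0.3942, 0.357]
orientation: [2.075, 0.307, -2.06]
ft_force: [1.1, 0.0, 1.2]
opening: 0.0343
 now [0.555  0.3942 0.357 ] t 16.98 F [1.1 0.  1.2] op 0.0343
 phi now -163.36 tilt 0.47
 slide before twist [ 0.2  46.47 17.9 ]  after twist [ 0.5  -3.32 49.68]  twist [-72.76  -0.49  -0.11] dist cm 49.8
[ 9.11241877e-01  2.97361082e-01  5.63803756e-01  1.66808938e-03
 -1.82916810e+00 -6.20385850e-01]
```

View pics/s8.png

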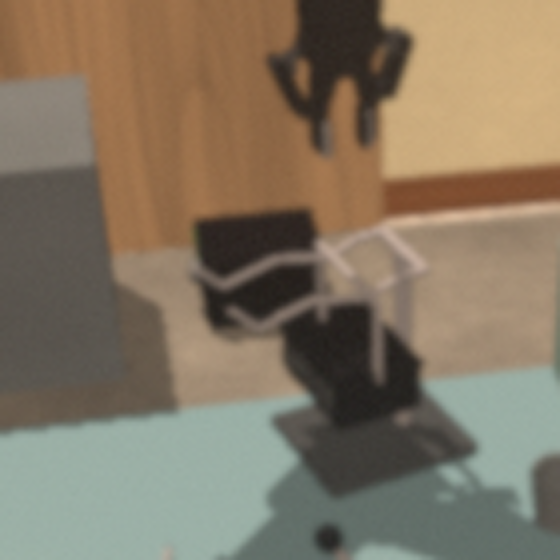

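View pics/t9.png

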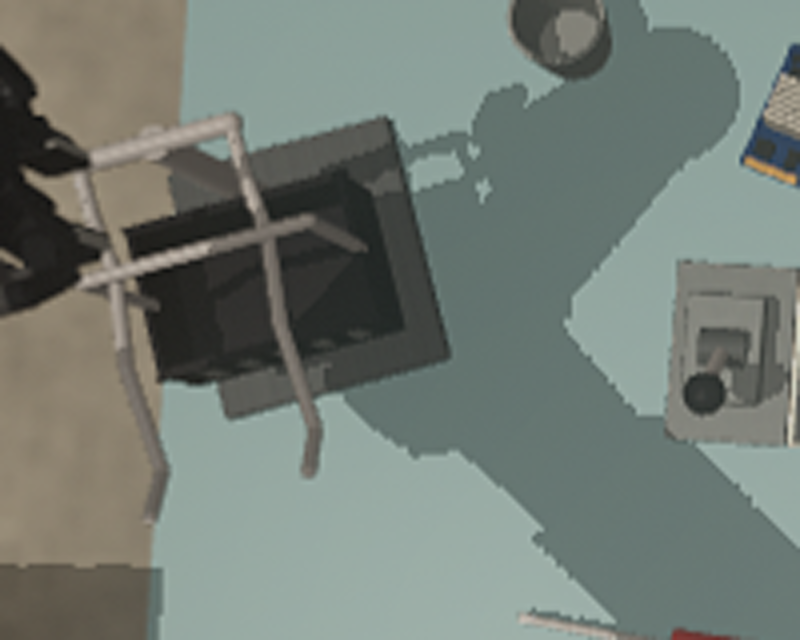

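```bash
python3 -m crank '{"slide":[[0,2.5,1],[0,4.6,1.8],[0,4.6,1.8],[0,4.6,1.8],[0,4.6,1.8],[0,4.6,1.8],[0,4.6,1.8],[0,4.6,1.8],[0,4.6,1.8],[0,4.6,1.6],[0,2.6,0.9],[0,0,0],[0,0,0],[0,0,0],[0,0,0],[0,0,0],[0,0,0],[0,0,0],[0,0,0]],"twist":[[0,0,0],[0,0,0],[0,0,0],[0,0,0],[0,0,0],[0,0,0],[0,0,0],[0,0,0],[0,0,0],[0,0,0],[0,0,0],[-10.5,0,0],[-10.5,0,0],[-10.5,0,0],[-10.5,0,0],[-10.5,0,0],[-10.5,0,0],[-9.8,0,0],[0,0,0]],"claw":[0.4,0.4,0.4,0.4,0.4,0.4,0.8,0.8,0.8,0.8,0.8,0.8,0.8,0.8,0.8,0.8,0.8,0.8,0.8]}'
python3 - <<'E'
from h import *
plan([.5166,-.1022,.151],269.4)
E
```

```text
time: 19.45
ee_pos: [0.516, -0.1024, 0.3503]
orientation: [1.216, 1.205, -1.218]
ft_force: [0.9, -0.5, -0.3]
opening: 0.0685
 now [ 0.516  -0.1024  0.3503] t 19.45 F [ 0.9 -0.5 -0.3] op 0.0685
 phi now -90.62 tilt 0.1
 slide before twist [19.93  0.1  -0.02]  after twist [19.93  0.06 -0.02]  twist [-0.02 -0.    0.1 ] dist cm 19.9
```

```bash
python3 -m crank '{"slide":[[2.5,0,0],[4.5,0,0],[4.5,0,0],[4.5,0,0],[2.5,0,0],[1.4,0,0],[0,0,0]],"twist":[[0,0,0],[0,0,0],[0,0,0],[0,0,0],[0,0,0],[0,0,0],[0,0,0]],"claw":[0.8,0.8,0.8,0.8,0.8,0.8,0.8]}'
python3 - <<'E'
from h import *
plan([.5166,-.1022,.151],269.4)
crop("side",200,100,340,290,3,"s9.png")
E
```

```text
time: 20.32
ee_pos: [0.5158, -0.1025, 0.1517]
orientation: [1.216, 1.205, -1.218]
ft_force: [0.0, 0.2, -0.7]
opening: 0.0687
 now [ 0.5158 -0.1025  0.1517] t 20.32 F [ 0.   0.2 -0.7] op 0.0687
 phi now -90.62 tilt 0.09
 slide before twist [ 0.07  0.07 -0.03]  after twist [ 0.07  0.07 -0.03]  twist [-0.02  0.01  0.09] dist cm 0.1
```

View pics/s9.png

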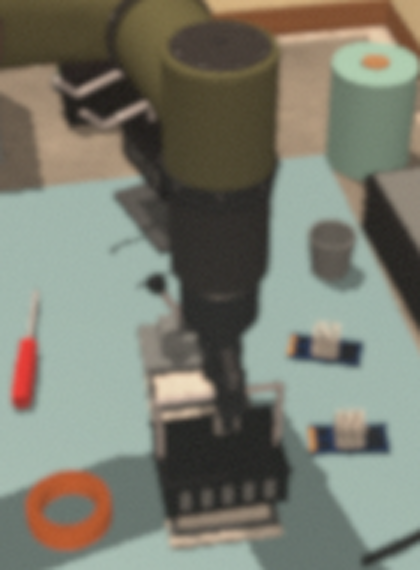

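```bash
python3 -m crank '{"slide":[[0,0,0],[0,0,0],[0,0,0],[0,0,0],[0,0,0],[0,0,0],[0,0,0],[-0.5,0,0],[-1,0,0],[-2,0,0],[-3,0,0],[-4,0,0],[-4,0,0],[-2.5,0,0],[-1,0,0],[0,0,0]],"twist":[[0,0,0],[0,0,0],[0,0,0],[0,0,0],[0,0,0],[0,0,0],[0,0,0],[0,0,0],[0,0,0],[0,0,0],[0,0,0],[0,0,0],[0,0,0],[0,0,0],[0,0,0],[0,0,0]],"claw":[0.5,0.2,0,0,0,0,0,0,0,0,0,0,0,0,0,0]}' 60
python3 - <<'E'
from h import *
plan([.352,.3336,.33],196.7)
E
```

```text
time: 22.38
ee_pos: [0.5163, -0.1024, 0.3327]
orientation: [1.217, 1.205, -1.215]
ft_force: [-0.2, 0.5, -2.2]
opening: 0.0055
 now [ 0.5163 -0.1024  0.3327] t 22.38 F [-0.2  0.5 -2.2] op 0.0055
 phi now -90.53 tilt 0.05
 slide before twist [  0.28 -16.84 -43.45]  after twist [  0.27 -46.49   3.21]  twist [ 7.277e+01 -5.000e-02 -2.000e-02] dist cm 46.6
```

```bash
python3 -m crank '{"slide":[[0,0,0],[0,0,0],[0,0,0],[0,0,0],[0,0,0],[0,0,0],[0,0,0],[0,0,0],[0,0,0],[0,0,0]],"twist":[[4,0,0],[7,0,0],[9,0,0],[9,0,0],[9,0,0],[9,0,0],[9,0,0],[8,0,0],[6,0,0],[2.7,0,0]],"claw":[0,0,0,0,0,0,0,0,0,0]}'
python3 -m crank '{"slide":[[0,-1.5,0.1],[0,-3,0.2],[0,-4.2,0.3],[0,-4.2,0.3],[0,-4.2,0.3],[0,-4.2,0.3],[0,-4.2,0.3],[0,-4.2,0.3],[0,-4.2,0.3],[0,-4.2,0.3],[0,-4.2,0.3],[0,-2.7,0.2],[0,-1.5,0],[0,0,0]],"twist":[[0,0,0],[0,0,0],[0,0,0],[0,0,0],[0,0,0],[0,0,0],[0,0,0],[0,0,0],[0,0,0],[0,0,0],[0,0,0],[0,0,0],[0,0,0],[0,0,0]],"claw":[0,0,0,0,0,0,0,0,0,0,0,0,0,0]}'
python3 - <<'E'
from h import *
plan([.352,.3336,.261],196.7)
E
```

```text
time: 23.62
ee_pos: [0.5159, -0.1024, 0.3306]
orientation: [2.063, 0.303, -2.068]
ft_force: [-0.0, 0.8, -2.4]
opening: 0.0056
time: 25.38
ee_pos: [0.3509, 0.3339, 0.3317]
orientation: [2.062, 0.305, -2.064]
ft_force: [0.4, -0.7, -2.6]
opening: 0.0058
 now [0.3509 0.3339 0.3317] t 25.38 F [ 0.4 -0.7 -2.6] op 0.0058
 phi now -163.14 tilt 0.07
 slide before twist [ 7.07  0.06 -0.1 ]  after twist [ 7.07  0.06 -0.09]  twist [ 0.16  0.06 -0.05] dist cm 7.1
```

```bash
python3 -m crank '{"slide":[[1.5,0,0],[2.5,0,0],[2,0,0],[1,0,0],[0,0,0],[0,0,-0.8],[0,0,-1.5],[0,0,-1.5],[0,0,-1.5],[0,0,-1.5],[0,0,-1.5],[0,0,-1],[0,0,-0.7],[0,0,0]],"twist":[[0,0,0],[0,0,0],[0,0,0],[0,0,0],[0,0,0],[0,0,0],[0,0,0],[0,0,0],[0,0,0],[0,0,0],[0,0,0],[0,0,0],[0,0,0],[0,0,0]],"claw":[0,0,0,0,0,0,0,0,0,0,0,0,0,0]}'
python3 - <<'E'
from h import *
plan([.4481,.3623,.2122],196.7)
crop("side",170,60,310,200,4,"s10.png");crop("top",40,130,240,290,4,"t10.png")
E
```

```text
time: 27.12
ee_pos: [0.4474, 0.3625, 0.2621]
orientation: [2.064, 0.304, -2.065]
ft_force: [-0.4, -0.3, -1.1]
opening: 0.0056
 now [0.4474 0.3625 0.2621] t 27.12 F [-0.4 -0.3 -1.1] op 0.0056
 phi now -163.24 tilt 0.02
 slide before twist [ 4.99  0.03 -0.07]  after twist [ 4.99  0.03 -0.06]  twist [ 0.06  0.02 -0.01] dist cm 5.0
```

View pics/s10.png

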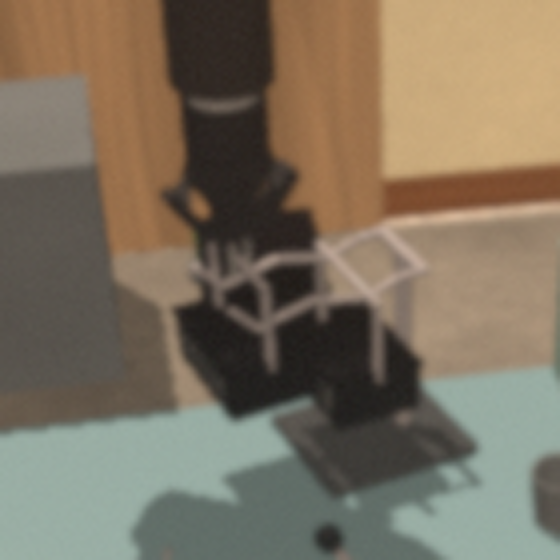

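View pics/t10.png

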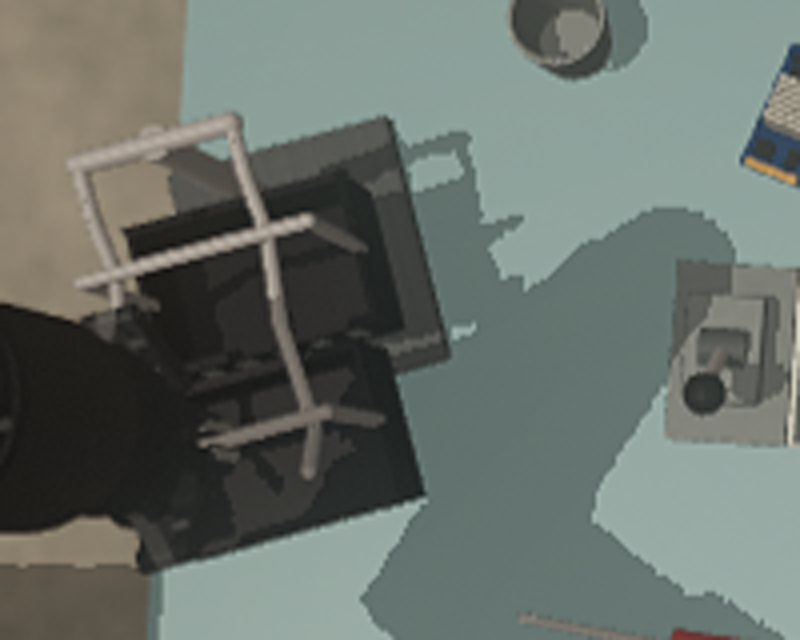

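```bash
python3 -m crank '{"slide":[[0.7,0,0.1],[1,0,0],[1,0,0],[1,0,0],[0.6,0,0],[0.2,0,0],[0.2,0,0],[0,0,0]],"twist":[[0,0,0],[0,0,0],[0,0,0],[0,0,0],[0,0,0],[0,0,0],[0,0,0],[0,0,0]],"claw":[0,0,0,0,0,0,0,0]}'
python3 -m crank '{"slide":[[0.2,0,0],[0.1,0,0],[0,0,0]],"twist":[[0,0,0],[0,0,0],[0,0,0]],"claw":[0,0,0]}'

```

```text
time: 28.22
ee_pos: [0.4476, 0.3625, 0.2178]
orientation: [2.07, 0.307, -2.06]
ft_force: [5.4, 0.4, 5.5]
opening: 0.0054
time: 28.6
ee_pos: [0.4483, 0.3629, 0.2167]
orientation: [2.074, 0.308, -2.058]
ft_force: [5.7, 1.3, 10.8]
opening: 0.0058
```

```bash
python3 -m crank '{"slide":[[-0.6,0,0],[0,0,-0.5],[0.4,0,0],[0.2,0,0],[0,0,0]],"twist":[[0,0,0],[0,0,0],[0,0,0],[0,0,0],[0,0,0]],"claw":[0,0,0,0,0]}'
python3 -m crank '{"slide":[[0.2,0,0],[0.1,0,0],[0,0,0]],"twist":[[0,0,0],[0,0,0],[0,0,0]],"claw":[0,0,0]}'

```

```text
time: 29.22
ee_pos: [0.4517, 0.3638, 0.2134]
orientation: [2.067, 0.305, -2.062]
ft_force: [3.2, 1.0, 4.4]
opening: 0.0057
time: 29.6
ee_pos: [0.4518, 0.3638, 0.2132]
orientation: [2.07, 0.307, -2.06]
ft_force: [-1.6, -0.9, 14.5]
opening: 0.0058
```

```bash
python3 -m crank '{"slide":[[-0.5,0,0],[0,0,0],[0,0,0],[0,0,0],[0,0,0],[0,0,0],[0,0,0]],"twist":[[0,0,0],[0,0,0],[0,0,0],[0,0,0],[0,0,0],[0,0,0],[0,0,0]],"claw":[0,0.1,0.25,0.4,0.5,0.5,0.5]}'
python3 -m crank '{"slide":[[-1,0,0],[-2,0,0],[-3,0,0],[-4,0,0],[-4,0,0],[0,0,0]],"twist":[[0,0,0],[0,0,0],[0,0,0],[0,0,0],[0,0,0],[0,0,0]],"claw":[0.5,0.5,0.5,0.5,0.5,0.5]}'
python3 - <<'E'
from h import *
print(st()[0]['joint_pos'])
crop("side",170,60,310,200,4,"s11.png");crop("top",40,130,240,290,4,"t11.png");crop("top",195,130,355,250,5,"t12.png")
E
```

```text
time: 30.48
ee_pos: [0.451, 0.3635, 0.2143]
orientation: [2.064, 0.304, -2.064]
ft_force: [0.4, -0.3, 0.0]
opening: 0.0432
time: 31.22
ee_pos: [0.4518, 0.3636, 0.3603]
orientation: [2.074, 0.31, -2.06]
ft_force: [-0.3, 0.5, -1.1]
opening: 0.0429
[ 1.02436092e+00  1.78551608e-02  2.57795536e-01  1.77959657e-03
 -1.80225477e+00 -7.31801069e-01]
```

View pics/s11.png

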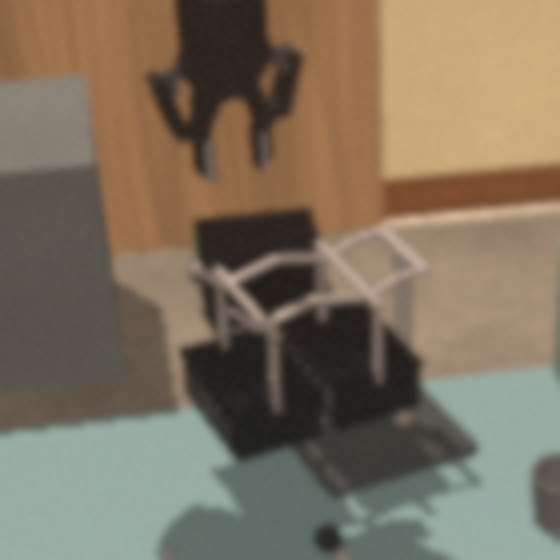

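View pics/t11.png

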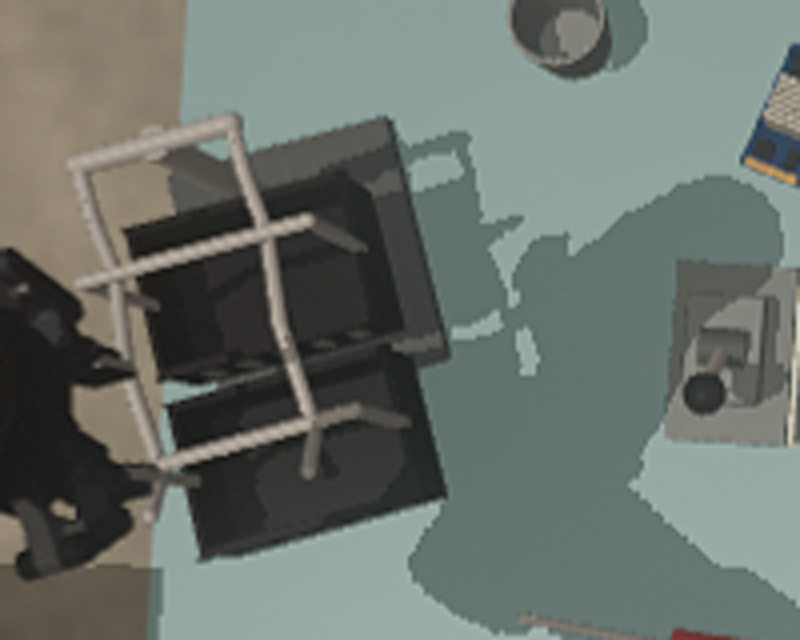

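View pics/t12.png

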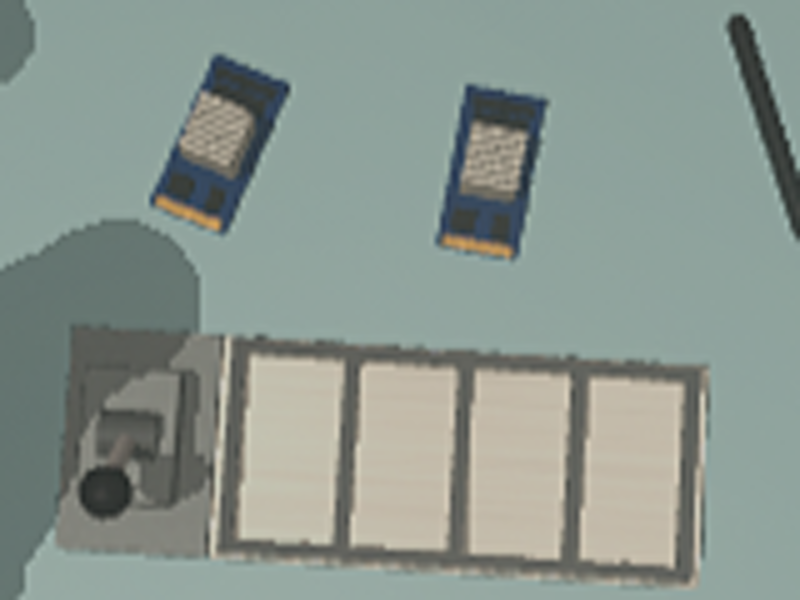

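```bash
python3 - <<'E'
from h import *
from scipy.optimize import least_squares
im=cv2.imread('pics/t12.png'); 
# bright bay floor regions by threshold+minAreaRect
hsv=cv2.cvtColor(im,cv2.COLOR_BGR2HSV); m=((hsv[...,2]>165)&(hsv[...,0]<40)&(hsv[...,1]>15)).astype(np.uint8)
m[:, :238]=0; m[:345]=0
m=cv2.morphologyEx(m,cv2.MORPH_OPEN,np.ones((15,15)))
n,l,s,c=cv2.connectedComponentsWithStats(m); C=[]
for i in range(1,n):
    if s[i,4]<5000: continue
    r=cv2.minAreaRect(np.argwhere(l==i)[:,::-1].astype(np.float32)); print(s[i],r)
    u,v=195+(r[0][0]+.5)/5-.5,130+(r[0][1]+.5)/5-.5
    C.append(pz("top",u,v,.012)[:2])
C=np.array(sorted(C,key=lambda p:p[1])); print(C)
k=np.arange(4)-1.5
def f(p): return np.concatenate([C[:,0]-(p[0]-np.sin(p[2])*k*.06),C[:,1]-(p[1]+np.cos(p[2])*k*.06)])
q=least_squares(f,[.5,-.04,0]).x; print(q[:2],np.degrees(q[2]),f(q).round(4))
print("bays",[(q[0]-np.sin(q[2])*t*.06).round(4).item() for t in k],[(q[1]+np.cos(q[2])*t*.06).round(4).item() for t in k])
E
```

```text
[  239   358   104   186 16943] ((290.0262451171875, 449.7037353515625), (94.90470886230469, 184.0471954345703), 3.7888898849487305)
[  351   364   105   185 17150] ((403.1653747558594, 456.85406494140625), (96.87348175048828, 183.9535675048828), 3.5763344764709473)
[  469   372   100   187 17089] ((516.83837890625, 465.0704040527344), (96.70823669433594, 183.4828643798828), 3.0127875804901123)
[  580   379   102   185 16863] ((630.9707641601562, 471.5261535644531), (95.63031768798828, 182.5518341064453), 3.1798300743103027)
[[ 0.51190673 -0.135926  ]
 [ 0.51458734 -0.07569604]
 [ 0.51820108 -0.01575234]
 [ 0.52125156  0.04385209]]
[ 0.51648668 -0.04588057] -3.0230177448801454 [ 0.0002 -0.0003  0.0001  0.     -0.0002  0.0001  0.0002 -0.0001]
bays [0.5117, 0.5149, 0.5181, 0.5212] [-0.1358, -0.0758, -0.0159, 0.044]
```

```bash
cat >> h.py <<'E'
def boards(name=None,z=.003):
    im=robot.capture("top"); big=cv2.resize(im,None,fx=4,fy=4,interpolation=cv2.INTER_CUBIC)
    hsv=cv2.cvtColor(big,cv2.COLOR_RGB2HSV); H,S,V=[hsv[...,i].astype(int) for i in range(3)]
    m=(((H>105)&(H<128)&(S>90)&(V>35)) | ((H>10)&(H<24)&(S>110)&(V>150))).astype(np.uint8)
    m=cv2.morphologyEx(m,cv2.MORPH_OPEN,np.ones((3,3))); m2=cv2.morphologyEx(m,cv2.MORPH_CLOSE,np.ones((41,41)))
    n,l,s,c=cv2.connectedComponentsWithStats(m2)
    for i in range(1,n):
        pts=np.argwhere((l==i)&(m>0))[:,::-1].astype(np.float32)
        if len(pts)<800 or len(pts)>12000: continue
        b=cv2.boxPoints(cv2.minAreaRect(pts)); b=(b+.5)/4-.5
        P=np.array([pz("top",*q,z)[:2] for q in b]); e=P[1]-P[0]; g=P[2]-P[1]
        if np.linalg.norm(g)>np.linalg.norm(e): e,g=g,e
        L,W=np.linalg.norm(e),np.linalg.norm(g)
        if not(.06<L<.11 and .025<W<.06): continue
        if e[0]<0:e=-e
        print("board",P.mean(0).round(4),"yaw",np.degrees(np.arctan2(e[1],e[0])).round(1),"LW",L.round(4),W.round(4),"px",b.mean(0).round(0))
    if name: cv2.imwrite("pics/"+name,im[:,:,::-1])
E
python3 - <<'E'
from h import *
boards("t13.png")
plan([.6869,.0848,.30],158.1)
E
```

```text
board [ 0.6747 -0.0614] yaw -9.9 LW 0.0877 0.0424 px [293. 164.]
board [ 0.5653 -0.3512] yaw -22.2 LW 0.0889 0.0424 px [401. 205.]
board [ 0.4162 -0.331 ] yaw 15.6 LW 0.088 0.042 px [394. 261.]
 now [0.4508 0.3635 0.3538] t 31.43 F [ 0.  -0.2 -0.6] op 0.0429
 phi now -163.22 tilt 0.06
 slide before twist [  5.38  33.49 -14.56]  after twist [  5.38  17.05 -32.3 ]  twist [38.68  0.05 -0.04] dist cm 36.9
```

```bash
python3 -m crank '{"slide":[[0,0,0],[0,0,0],[0,0,0],[0,0,0],[0.3,1.1,-2],[0.7,2.2,-4.2],[0.7,2.2,-4.2],[0.7,2.2,-4.2],[0.7,2.2,-4.2],[0.7,2.2,-4.2],[0.7,2.2,-4.2],[0.6,1.8,-3.3],[0.3,1,-1.8],[0,0,0]],"twist":[[9.7,0,0],[9.7,0,0],[9.7,0,0],[9.6,0,0],[0,0,0],[0,0,0],[0,0,0],[0,0,0],[0,0,0],[0,0,0],[0,0,0],[0,0,0],[0,0,0],[0,0,0]],"claw":[0.5,0.5,0.5,0.8,0.8,0.8,0.8,0.8,0.8,0.8,0.8,0.8,0.8,0.8]}'
python3 - <<'E'
from h import *
plan([.6869,.0848,.028],158.1)
E
```

```text
time: 33.17
ee_pos: [0.687, 0.0833, 0.2987]
orientation: [-2.009, 0.393, 2.014]
ft_force: [-0.4, 0.0, -1.3]
opening: 0.0683
 now [0.687  0.0833 0.2987] t 33.17 F [-0.4  0.  -1.3] op 0.0683
 phi now 157.98 tilt 0.15
 slide before twist [ 2.707e+01 -1.800e-01  1.000e-02]  after twist [27.07 -0.14  0.07]  twist [-0.12  0.12 -0.1 ] dist cm 27.1
```

```bash
python3 -m crank '{"slide":[[2,-0.1,0],[4.5,-0.1,0],[5,0,0],[5,0,0],[5,0,0],[3,0,0],[1.6,0,0],[0.8,0,0],[0,0,0]],"twist":[[0,0,0],[0,0,0],[0,0,0],[0,0,0],[0,0,0],[0,0,0],[0,0,0],[0,0,0],[0,0,0]],"claw":[0.8,0.8,0.8,0.8,0.8,0.8,0.8,0.8,0.8]}'
python3 - <<'E'
from h import *
plan([.6869,.0848,.029],158.1)
crop("side",260,100,360,240,4,"s12.png")
E
```

```text
time: 34.3
ee_pos: [0.6878, 0.0865, 0.0322]
orientation: [-2.013, 0.389, 2.011]
ft_force: [0.0, -0.4, 0.6]
opening: 0.0681
 now [0.6878 0.0865 0.0322] t 34.3 F [ 0.  -0.4  0.6] op 0.0681
 phi now 158.09 tilt 0.06
 slide before twist [0.32 0.2  0.02]  after twist [0.32 0.2  0.02]  twist [-0.01 -0.05  0.04] dist cm 0.4
```

View pics/s12.png

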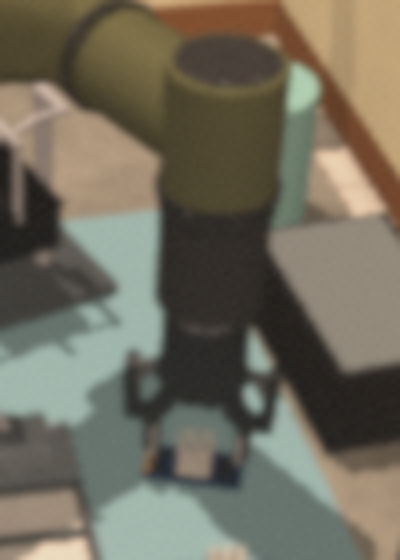

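```bash
python3 -m crank '{"slide":[[0.2,0.2,0],[0,0,0],[0,0,0],[0,0,0],[0,0,0],[0,0,0]],"twist":[[0,0,0],[0,0,0],[0,0,0],[0,0,0],[0,0,0],[0,0,0]],"claw":[0.6,0.4,0.2,0.1,0.1,0.1]}' 50
python3 - <<'E'
from h import *
plan([.5212,.044,.12],177)
E
```

```text
time: 35.1
ee_pos: [0.6871, 0.0843, 0.0299]
orientation: [-2.013, 0.389, 2.011]
ft_force: [-0.3, 1.5, 5.2]
opening: 0.0291
 now [0.6871 0.0843 0.0299] t 35.1 F [-0.3  1.5  5.2] op 0.0291
 phi now 158.07 tilt 0.05
 slide before twist [-9.02  9.93 13.88]  after twist [-9.01  4.89 16.35]  twist [-1.893e+01 -5.000e-02  1.000e-02] dist cm 19.3
```

```bash
python3 -m crank '{"slide":[[-1,0,0],[-2.5,0,0],[-3.5,0,0],[-2,0,0],[0,0,0],[0,0,0],[0,0.7,2.3],[0,1.4,4.6],[0,1.4,4.7],[0,0.9,3.1],[0,0.5,1.6],[0,0,0]],"twist":[[0,0,0],[0,0,0],[0,0,0],[0,0,0],[-9.5,0,0],[-9.4,0,0],[0,0,0],[0,0,0],[0,0,0],[0,0,0],[0,0,0],[0,0,0]],"claw":[0.1,0.1,0.1,0.1,0.1,0.1,0.1,0.1,0.1,0.1,0.1,0.1]}'
python3 - <<'E'
from h import *
plan([.5212,.044,.0425],177)
crop("top",195,130,355,250,5,"t14.png")
E
```

```text
time: 36.6
ee_pos: [0.5206, 0.0439, 0.1194]
orientation: [-2.194, 0.057, 2.194]
ft_force: [0.1, -0.6, -1.1]
opening: 0.0294
 now [0.5206 0.0439 0.1194] t 36.6 F [ 0.1 -0.6 -1.1] op 0.0294
 phi now 176.98 tilt 0.04
 slide before twist [ 7.69 -0.01 -0.05]  after twist [ 7.69 -0.01 -0.05]  twist [-0.02 -0.    0.04] dist cm 7.7
```

View pics/t14.png

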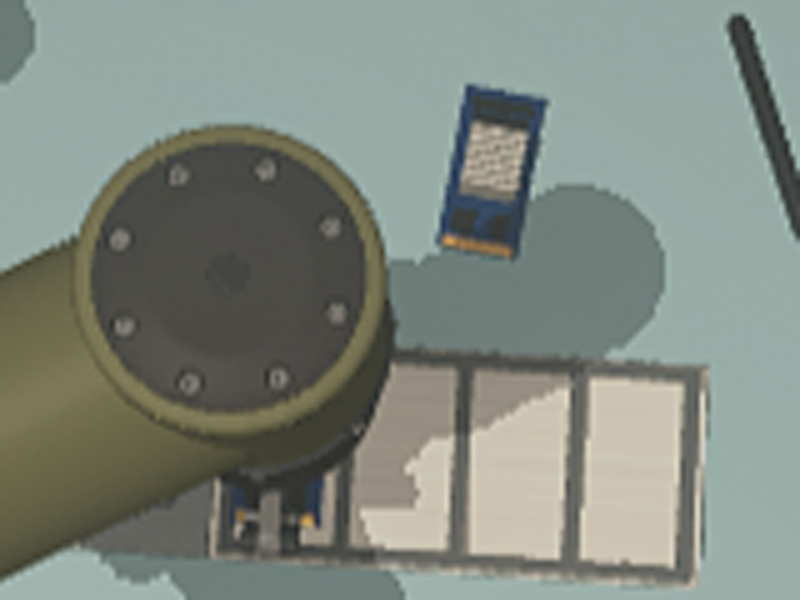

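```bash
python3 -m crank '{"slide":[[1.5,0,0],[2.5,0,0],[1.8,0,0],[1,0,0],[0.5,0,0],[0.2,0,0],[0.1,0,0],[0,0,0]],"twist":[[0,0,0],[0,0,0],[0,0,0],[0,0,0],[0,0,0],[0,0,0],[0,0,0],[0,0,0]],"claw":[0.1,0.1,0.1,0.1,0.1,0.1,0.1,0.1]}'
```

```text
time: 37.65
ee_pos: [0.5216, 0.0441, 0.0438]
orientation: [-2.195, 0.058, 2.194]
ft_force: [-0.1, -0.3, -1.9]
opening: 0.0294
```

```bash
python3 -m crank '{"slide":[[0.1,0,0],[0.1,0,0],[0,0,0]],"twist":[[0,0,0],[0,0,0],[0,0,0]],"claw":[0.1,0.1,0.1]}'
```

```text
time: 38.02
ee_pos: [0.5216, 0.0441, 0.0419]
orientation: [-2.195, 0.058, 2.194]
ft_force: [-1.5, -0.1, 2.7]
opening: 0.0291
```

Contact at the expected height; release, lift, and look.

```bash
python3 -m crank '{"slide":[[0,0,0],[0,0,0],[0,0,0],[0,0,0],[-1,0,0],[-3,0,0],[-5,0,0],[-5,0,0],[0,0,0]],"twist":[[0,0,0],[0,0,0],[0,0,0],[0,0,0],[0,0,0],[0,0,0],[0,0,0],[0,0,0],[0,0,0]],"claw":[0.4,0.55,0.6,0.6,0.6,0.6,0.7,0.8,0.8]}'
python3 - <<'E'
from h import *
boards()
plan([.6745,-.0616,.18],169.8)
E
```

```text
time: 39.15
ee_pos: [0.5235, 0.0443, 0.1874]
orientation: [-2.203, 0.055, 2.183]
ft_force: [0.5, 1.1, -0.3]
opening: 0.0683
board [ 0.6753 -0.0612] yaw -10.1 LW 0.0869 0.0426 px [293. 164.]
board [ 0.5652 -0.3513] yaw -22.2 LW 0.0889 0.0424 px [401. 205.]
board [ 0.4162 -0.3312] yaw 15.5 LW 0.088 0.042 px [394. 261.]
 now [0.5224 0.0443 0.1843] t 39.2 F [-0.5  0.2 -0.8] op 0.0683
 phi now 176.97 tilt 0.29
 slide before twist [  0.48   9.77 -15.75]  after twist [  0.43   7.73 -16.85]  twist [ 7.17 -0.25  0.14] dist cm 18.5
```

```bash
python3 -m crank '{"slide":[[0,0,0],[0.1,1.5,-3.2],[0.1,2.2,-4.9],[0.1,2.2,-4.9],[0.1,1.2,-2.6],[0,0.6,-1.3],[0,0,0]],"twist":[[7.3,0,0],[0,0,0],[0,0,0],[0,0,0],[0,0,0],[0,0,0],[0,0,0]],"claw":[0.8,0.8,0.8,0.8,0.8,0.8,0.8]}'
python3 - <<'E'
from h import *
crop("top",195,130,355,250,5,"t15.png")
plan([.6745,-.0616,.030],169.7)
E
```

```text
time: 40.08
ee_pos: [0.6737, -0.0627, 0.1753]
orientation: [-2.123, 0.194, 2.13]
ft_force: [-0.4, -0.7, -0.3]
opening: 0.0679
 now [ 0.6734 -0.0622  0.1759] t 40.12 F [ 0.1 -0.5  0. ] op 0.0682
 phi now 169.64 tilt 0.13
 slide before twist [14.59 -0.09 -0.13]  after twist [14.59 -0.08 -0.09]  twist [-0.06  0.13 -0.03] dist cm 14.6
```

View pics/t15.png

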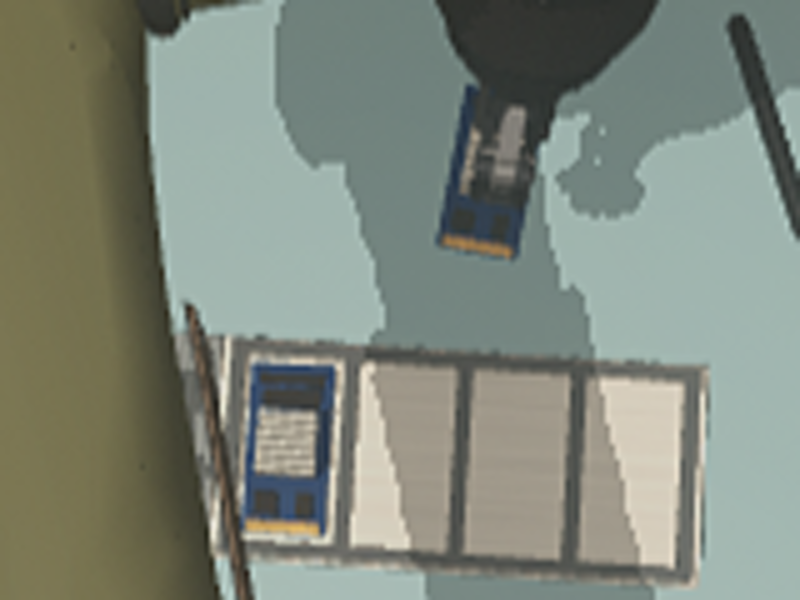

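```bash
python3 -m crank '{"slide":[[2,-0.1,-0.1],[4,0,0],[4,0,0],[2.5,0,0],[1.3,0,0],[0.7,0,0],[0,0,0]],"twist":[[0,0,0],[0,0,0],[0,0,0],[0,0,0],[0,0,0],[0,0,0],[0,0,0]],"claw":[0.8,0.8,0.8,0.8,0.8,0.8,0.8]}'
python3 - <<'E'
from h import *
plan([.6745,-.0616,.030],169.7)
E
```

```text
time: 41.0
ee_pos: [0.6751, -0.0611, 0.0326]
orientation: [-2.128, 0.192, 2.127]
ft_force: [-0.1, -0.1, 0.5]
opening: 0.0683
 now [ 0.6751 -0.0611  0.0326] t 41.0 F [-0.1 -0.1  0.5] op 0.0683
 phi now 169.68 tilt 0.02
 slide before twist [0.26 0.06 0.05]  after twist [0.26 0.06 0.05]  twist [-0.02 -0.02  0.01] dist cm 0.3
```

```bash
python3 -m crank '{"slide":[[0.2,0.1,0],[0,0,0],[0,0,0],[0,0,0],[0,0,0],[0,0,0]],"twist":[[0,0,0],[0,0,0],[0,0,0],[0,0,0],[0,0,0],[0,0,0]],"claw":[0.6,0.4,0.2,0.1,0.1,0.1]}' 50
python3 - <<'E'
from h import *
plan([.5181,-.0159,.12],177)
E
```

```text
time: 41.75
ee_pos: [0.6752, -0.0623, 0.031]
orientation: [-2.128, 0.192, 2.126]
ft_force: [0.7, 0.5, 5.3]
opening: 0.0294
 now [ 0.6752 -0.0623  0.031 ] t 41.75 F [0.7 0.5 5.3] op 0.0294
 phi now 169.67 tilt 0.06
 slide before twist [-8.92 -1.75 16.28]  after twist [-8.9  -3.81 15.93]  twist [-7.33 -0.06  0.  ] dist cm 18.6
```

```bash
python3 -m crank '{"slide":[[-1,0,0],[-2.5,0,0],[-3.4,0,0],[-2,0,0],[0,0,0],[0,-0.5,2],[0,-1.1,4.6],[0,-1.1,4.6],[0,-0.7,3],[0,-0.4,1.7],[0,0,0]],"twist":[[0,0,0],[0,0,0],[0,0,0],[0,0,0],[-7.3,0,0],[0,0,0],[0,0,0],[0,0,0],[0,0,0],[0,0,0],[0,0,0]],"claw":[0.1,0.1,0.1,0.1,0.1,0.1,0.1,0.1,0.1,0.1,0.1]}'
python3 - <<'E'
from h import *
plan([.5181,-.0163,.0435],177)
E
```

```text
time: 43.12
ee_pos: [0.5173, -0.0156, 0.1193]
orientation: [-2.195, 0.056, 2.195]
ft_force: [-0.2, 0.2, -1.6]
opening: 0.0289
 now [ 0.5173 -0.0156  0.1193] t 43.12 F [-0.2  0.2 -1.6] op 0.0289
 phi now 177.02 tilt 0.04
 slide before twist [ 7.58  0.07 -0.09]  after twist [ 7.58  0.07 -0.09]  twist [0.02 0.   0.04] dist cm 7.6
```

```bash
python3 -m crank '{"slide":[[1.5,0.1,0],[2.5,0,0],[1.8,0,0],[1,0,0],[0.5,0,0],[0.2,0,0],[0.1,0,0],[0,0,0]],"twist":[[0,0,0],[0,0,0],[0,0,0],[0,0,0],[0,0,0],[0,0,0],[0,0,0],[0,0,0]],"claw":[0.1,0.1,0.1,0.1,0.1,0.1,0.1,0.1]}'
python3 -m crank '{"slide":[[0.1,0,0],[0,0,0]],"twist":[[0,0,0],[0,0,0]],"claw":[0.1,0.1]}'

```

```text
time: 44.12
ee_pos: [0.5183, -0.0168, 0.0437]
orientation: [-2.195, 0.058, 2.194]
ft_force: [0.6, -0.8, -1.9]
opening: 0.0294
time: 44.38
ee_pos: [0.5184, -0.0169, 0.043]
orientation: [-2.196, 0.058, 2.193]
ft_force: [-0.4, 0.7, 2.3]
opening: 0.0292
```

```bash
python3 -m crank '{"slide":[[0,0,0],[0,0,0],[0,0,0],[0,0,0],[-1,0,0],[-3,0,0],[-5,0,0],[-5,0,0],[0,0,0]],"twist":[[0,0,0],[0,0,0],[0,0,0],[0,0,0],[0,0,0],[0,0,0],[0,0,0],[0,0,0],[0,0,0]],"claw":[0.4,0.55,0.6,0.6,0.6,0.6,0.7,0.8,0.8]}'
python3 - <<'E'
from h import *
boards()
plan([.565,-.3512,.18],157.8)
E
```

```text
time: 45.5
ee_pos: [0.5201, -0.0169, 0.1884]
orientation: [-2.204, 0.056, 2.184]
ft_force: [-0.1, -0.1, 0.1]
opening: 0.0685
board [ 0.5652 -0.3514] yaw -22.4 LW 0.0888 0.0424 px [401. 205.]
board [ 0.4162 -0.3312] yaw 15.8 LW 0.0881 0.0421 px [394. 261.]
 now [ 0.519  -0.0167  0.1852] t 45.55 F [-0.9  0.6 -1.3] op 0.0683
 phi now 176.97 tilt 0.29
 slide before twist [ 0.5  33.16 -6.36]  after twist [  0.52  29.23 -16.9 ]  twist [19.17 -0.25  0.14] dist cm 33.8
```

```bash
python3 -m crank '{"slide":[[0,0,0],[0,0,0],[0.1,1.5,-0.9],[0.1,3.2,-1.9],[0.1,4.4,-2.5],[0.1,4.4,-2.5],[0.1,4.4,-2.5],[0,4.4,-2.5],[0,3.6,-2.1],[0,2.2,-1.3],[0,1.1,-0.7],[0,0,0]],"twist":[[9.6,0,0],[9.6,0,0],[0,0,0],[0,0,0],[0,0,0],[0,0,0],[0,0,0],[0,0,0],[0,0,0],[0,0,0],[0,0,0],[0,0,0]],"claw":[0.8,0.8,0.8,0.8,0.8,0.8,0.8,0.8,0.8,0.8,0.8,0.8]}'
python3 - <<'E'
from h import *
plan([.565,-.3512,.030],157.8)
crop("top",350,140,470,290,4,"t16.png");crop("side",240,200,400,380,3,"s16.png")
E
```

```text
time: 47.05
ee_pos: [0.5636, -0.3518, 0.1764]
orientation: [-2.007, 0.394, 2.01]
ft_force: [-0.7, 0.5, -1.0]
opening: 0.0684
 now [ 0.5636 -0.3518  0.1764] t 47.05 F [-0.7  0.5 -1. ] op 0.0684
 phi now 157.78 tilt 0.08
 slide before twist [14.64 -0.11 -0.13]  after twist [14.64 -0.11 -0.11]  twist [-0.02  0.08  0.  ] dist cm 14.6
```

View pics/t16.png

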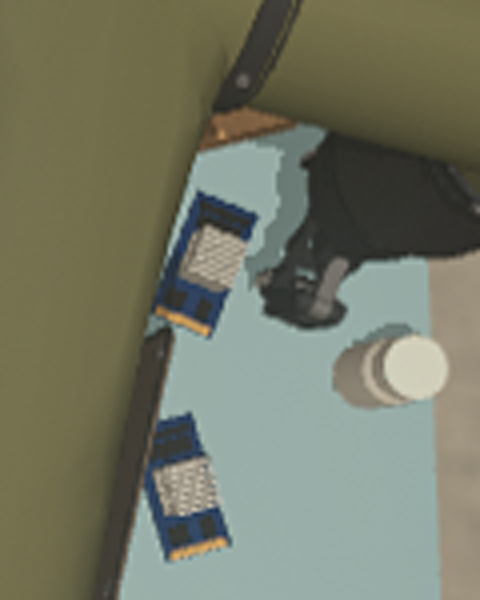

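View pics/s16.png

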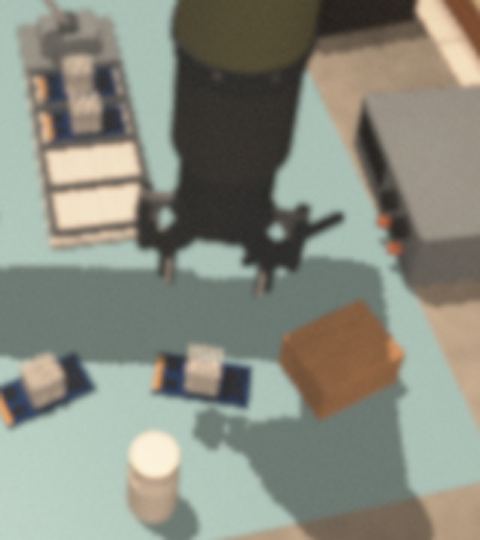

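```bash
python3 -m crank '{"slide":[[2,-0.1,-0.1],[4,0,0],[4,0,0],[2.5,0,0],[1.3,0,0],[0.7,0,0],[0,0,0]],"twist":[[0,0,0],[0,0,0],[0,0,0],[0,0,0],[0,0,0],[0,0,0],[0,0,0]],"claw":[0.65,0.65,0.65,0.65,0.65,0.65,0.65]}'
python3 - <<'E'
from h import *
plan([.565,-.3512,.030],157.8)
crop("side",240,200,400,380,3,"s17.png")
E
```

```text
time: 48.02
ee_pos: [0.5655, -0.3505, 0.0325]
orientation: [-2.009, 0.394, 2.009]
ft_force: [-0.7, 0.6, 0.2]
opening: 0.0555
 now [ 0.5655 -0.3505  0.0325] t 48.02 F [-0.7  0.6  0.2] op 0.0555
 phi now 157.79 tilt 0.02
 slide before twist [0.25 0.09 0.02]  after twist [0.25 0.09 0.02]  twist [-0.01 -0.02 -0.  ] dist cm 0.3
```

View pics/s17.png

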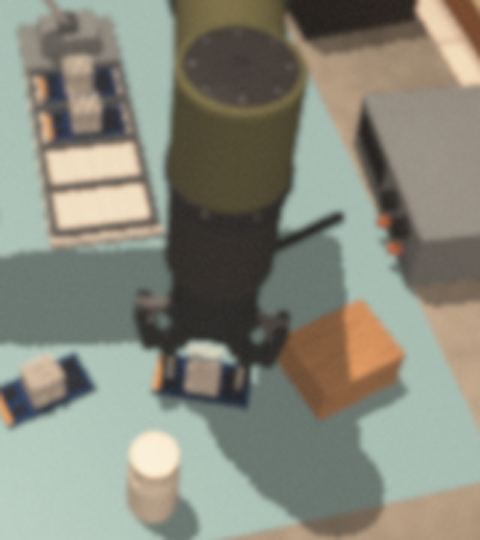

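```bash
python3 -m crank '{"slide":[[0.2,0.1,0],[0,0,0],[0,0,0],[0,0,0],[0,0,0],[0,0,0]],"twist":[[0,0,0],[0,0,0],[0,0,0],[0,0,0],[0,0,0],[0,0,0]],"claw":[0.5,0.3,0.2,0.1,0.1,0.1]}' 50
python3 -m crank '{"slide":[[-1,0,0],[-2.5,0,0],[-3.4,0,0],[-2,0,0],[0,0,0]],"twist":[[0,0,0],[0,0,0],[0,0,0],[0,0,0],[0,0,0]],"claw":[0.1,0.1,0.1,0.1,0.1]}'
python3 - <<'E'
from h import *
plan([.5149,-.0758,.12],177)
E
```

```text
time: 48.82
ee_pos: [0.5652, -0.3517, 0.0309]
orientation: [-2.01, 0.395, 2.008]
ft_force: [0.3, -0.1, 4.8]
opening: 0.0292
time: 49.45
ee_pos: [0.5656, -0.3517, 0.1208]
orientation: [-2.012, 0.395, 2.006]
ft_force: [-0.8, 0.1, -1.9]
opening: 0.0292
 now [ 0.5656 -0.3517  0.1208] t 49.45 F [-0.8  0.1 -1.9] op 0.0292
 phi now 157.77 tilt 0.15
 slide before twist [  0.05 -23.62  15.13]  after twist [  0.08 -27.29   6.5 ]  twist [-19.23  -0.15  -0.  ] dist cm 28.1
```

```bash
python3 -m crank '{"slide":[[0,0,0],[0,0,0],[0,-2,0.5],[0,-4,0.9],[0,-5,1.2],[0,-5,1.2],[0,-5,1.2],[0,-3.3,0.8],[0,-2,0.5],[0,-1,0.2],[0,0,0]],"twist":[[-9.6,0,0],[-9.6,0,0],[0,0,0],[0,0,0],[0,0,0],[0,0,0],[0,0,0],[0,0,0],[0,0,0],[0,0,0],[0,0,0]],"claw":[0.1,0.1,0.1,0.1,0.1,0.1,0.1,0.1,0.1,0.1,0.1]}'
python3 - <<'E'
from h import *
plan([.5149,-.0762,.0435],177)
E
```

```text
time: 50.82
ee_pos: [0.5141, -0.0753, 0.1184]
orientation: [-2.193, 0.057, 2.197]
ft_force: [0.7, -0.6, -1.5]
opening: 0.0293
 now [ 0.5141 -0.0753  0.1184] t 50.83 F [ 0.7 -0.6 -1.5] op 0.0293
 phi now 177.01 tilt 0.08
 slide before twist [ 7.49  0.09 -0.1 ]  after twist [ 7.49  0.09 -0.09]  twist [ 0.01  0.08 -0.  ] dist cm 7.5
```

```bash
python3 -m crank '{"slide":[[1.5,0.1,0],[2.5,0,0],[1.8,0,0],[1,0,0],[0.4,0,0],[0.2,0,0],[0.1,0,0],[0,0,0]],"twist":[[0,0,0],[0,0,0],[0,0,0],[0,0,0],[0,0,0],[0,0,0],[0,0,0],[0,0,0]],"claw":[0.1,0.1,0.1,0.1,0.1,0.1,0.1,0.1]}'
python3 -m crank '{"slide":[[0.1,0,0],[0,0,0]],"twist":[[0,0,0],[0,0,0]],"claw":[0.1,0.1]}'

```

```text
time: 51.82
ee_pos: [0.5146, -0.0764, 0.0447]
orientation: [-2.195, 0.058, 2.194]
ft_force: [0.1, 0.1, -1.7]
opening: 0.0295
time: 52.08
ee_pos: [0.5144, -0.0764, 0.0433]
orientation: [-2.195, 0.058, 2.195]
ft_force: [0.2, -0.6, -1.9]
opening: 0.0293
```

```bash
python3 -m crank '{"slide":[[0.1,0,0],[0,0,0]],"twist":[[0,0,0],[0,0,0]],"claw":[0.1,0.1]}'
python3 -m crank '{"slide":[[0,0,0],[0,0,0],[0,0,0],[0,0,0],[-1,0,0],[-3,0,0],[-5,0,0],[-5,0,0],[0,0,0]],"twist":[[0,0,0],[0,0,0],[0,0,0],[0,0,0],[0,0,0],[0,0,0],[0,0,0],[0,0,0],[0,0,0]],"claw":[0.4,0.55,0.6,0.6,0.6,0.6,0.7,0.8,0.8]}'
python3 - <<'E'
from h import *
boards()
plan([.4162,-.3311,.18],195.8)
crop("side",180,180,400,380,2.6,"s18.png");crop("top",350,140,470,290,4,"t18.png")
E
```

```text
time: 52.32
ee_pos: [0.5146, -0.0765, 0.0429]
orientation: [-2.195, 0.058, 2.194]
ft_force: [-2.2, 0.8, 2.8]
opening: 0.029
time: 53.45
ee_pos: [0.5165, -0.0767, 0.1884]
orientation: [-2.205, 0.057, 2.184]
ft_force: [-0.4, 0.4, -1.1]
opening: 0.0682
board [ 0.4162 -0.3312] yaw 15.7 LW 0.0879 0.0421 px [394. 261.]
 now [ 0.5154 -0.0763  0.1852] t 53.5 F [ 0.2  0.1 -1.8] op 0.0682
 phi now 176.97 tilt 0.29
 slide before twist [ 0.45 25.96  8.56]  after twist [ 0.52 21.81 16.48]  twist [-18.83  -0.29   0.02] dist cm 27.3
```

View pics/s18.png

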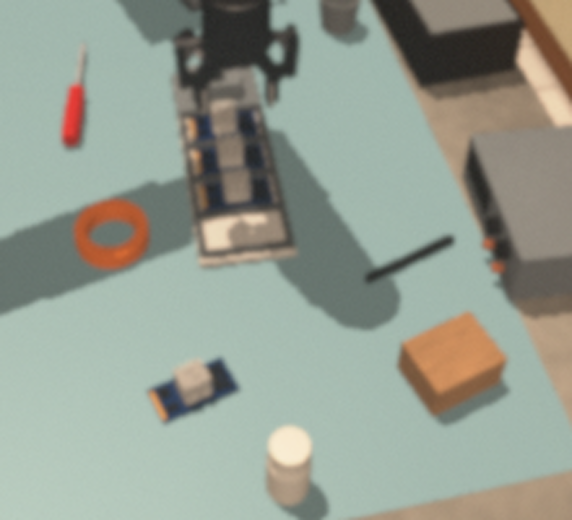

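View pics/t18.png

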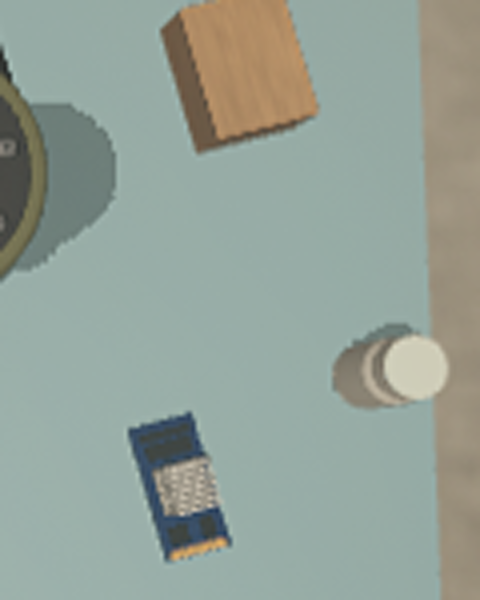

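```bash
python3 -m crank '{"slide":[[0,0,0],[0,0,0],[0.1,2,1.5],[0.1,3.8,2.9],[0.1,4.4,3.3],[0.1,4.4,3.3],[0.1,3.6,2.7],[0,2.4,1.8],[0,1.2,1],[0,0,0]],"twist":[[-9.4,0,0],[-9.4,0,0],[0,0,0],[0,0,0],[0,0,0],[0,0,0],[0,0,0],[0,0,0],[0,0,0],[0,0,0]],"claw":[0.8,0.8,0.8,0.8,0.8,0.8,0.8,0.8,0.8,0.8]}'
python3 - <<'E'
from h import *
boards("t19.png")
plan([.4162,-.3311,.030],195.8)
E
```

```text
time: 54.85
ee_pos: [0.4142, -0.3314, 0.1763]
orientation: [2.074, 0.287, -2.077]
ft_force: [0.3, 0.1, 0.5]
opening: 0.0683
 now [ 0.4146 -0.3309  0.1765] t 54.9 F [ 0.2 -0.1 -0.4] op 0.0683
 phi now -164.26 tilt 0.08
 slide before twist [14.65  0.08 -0.16]  after twist [14.65  0.07 -0.14]  twist [-0.06  0.05  0.06] dist cm 14.7
```

View pics/t19.png

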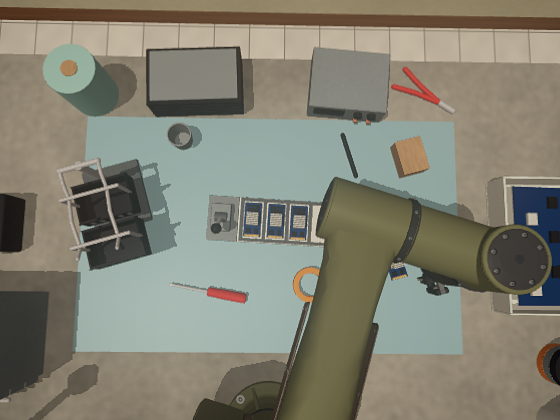

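```bash
python3 -m crank '{"slide":[[2,0,-0.1],[4,0,0],[4,0,0],[2.5,0,0],[1.3,0,0],[0.6,0,0],[0,0,0]],"twist":[[0,0,0],[0,0,0],[0,0,0],[0,0,0],[0,0,0],[0,0,0],[0,0,0]],"claw":[0.8,0.8,0.8,0.8,0.8,0.8,0.8]}'
python3 - <<'E'
from h import *
plan([.4162,-.3311,.030],195.8)
crop("side",180,240,340,380,3,"s20.png")
E
```

```text
time: 55.78
ee_pos: [0.4161, -0.3308, 0.0336]
orientation: [2.074, 0.287, -2.073]
ft_force: [1.5, -0.3, -0.3]
opening: 0.0681
 now [ 0.4161 -0.3308  0.0336] t 55.77 F [ 1.5 -0.3 -0.3] op 0.0681
 phi now -164.21 tilt 0.03
 slide before twist [0.36 0.03 0.  ]  after twist [0.36 0.03 0.  ]  twist [-0.01 -0.02 -0.02] dist cm 0.4
```

View pics/s20.png

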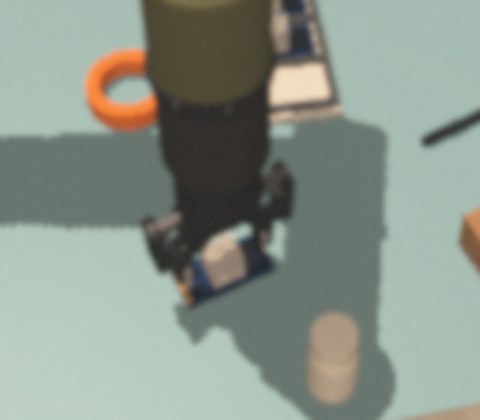

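```bash
python3 -m crank '{"slide":[[0.2,0,0],[0,0,0],[0,0,0],[0,0,0],[0,0,0],[0,0,0]],"twist":[[0,0,0],[0,0,0],[0,0,0],[0,0,0],[0,0,0],[0,0,0]],"claw":[0.5,0.3,0.2,0.1,0.1,0.1]}' 50
python3 -m crank '{"slide":[[-1,0,0],[-2.5,0,0],[-3.4,0,0],[-2,0,0],[0,0,0]],"twist":[[0,0,0],[0,0,0],[0,0,0],[0,0,0],[0,0,0]],"claw":[0.1,0.1,0.1,0.1,0.1]}'
python3 - <<'E'
from h import *
plan([.5117,-.1358,.12],177)
E
```

```text
time: 56.58
ee_pos: [0.4161, -0.331, 0.0318]
orientation: [2.075, 0.287, -2.073]
ft_force: [0.2, 0.7, 4.8]
opening: 0.0294
time: 57.2
ee_pos: [0.4163, -0.3311, 0.1217]
orientation: [2.076, 0.286, -2.071]
ft_force: [0.8, 0.2, -2.4]
opening: 0.0288
 now [ 0.4163 -0.3311  0.1217] t 57.2 F [ 0.8  0.2 -2.4] op 0.0288
 phi now -164.23 tilt 0.14
 slide before twist [  0.18 -16.2  -14.48]  after twist [  0.17 -20.    -8.5 ]  twist [18.77 -0.13 -0.06] dist cm 21.7
```

```bash
python3 -m crank '{"slide":[[0,0,0],[0,0,0],[0,-2,-0.9],[0,-4.5,-1.9],[0,-5,-2.1],[0,-4.5,-1.9],[0,-2.6,-1.1],[0,-1.4,-0.6],[0,0,0]],"twist":[[9.4,0,0],[9.4,0,0],[0,0,0],[0,0,0],[0,0,0],[0,0,0],[0,0,0],[0,0,0],[0,0,0]],"claw":[0.1,0.1,0.1,0.1,0.1,0.1,0.1,0.1,0.1]}'
python3 - <<'E'
from h import *
plan([.5117,-.1358,.0438],177)
E
```

```text
time: 58.32
ee_pos: [0.5109, -0.1352, 0.1192]
orientation: [-2.193, 0.057, 2.197]
ft_force: [-0.5, 0.4, -1.2]
opening: 0.0292
 now [ 0.5109 -0.1352  0.1192] t 58.33 F [-0.5  0.4 -1.2] op 0.0292
 phi now 177.02 tilt 0.11
 slide before twist [ 7.54  0.06 -0.1 ]  after twist [ 7.54  0.06 -0.08]  twist [0.02 0.11 0.  ] dist cm 7.5
```

```bash
python3 -m crank '{"slide":[[1.5,0,0],[2.5,0,0],[1.8,0,0],[1,0,0],[0.5,0,0],[0.2,0,0],[0.1,0,0],[0,0,0]],"twist":[[0,0,0],[0,0,0],[0,0,0],[0,0,0],[0,0,0],[0,0,0],[0,0,0],[0,0,0]],"claw":[0.1,0.1,0.1,0.1,0.1,0.1,0.1,0.1]}'
python3 -m crank '{"slide":[[0.1,0,0],[0,0,0]],"twist":[[0,0,0],[0,0,0]],"claw":[0.1,0.1]}'

```

```text
time: 59.32
ee_pos: [0.5115, -0.1356, 0.0447]
orientation: [-2.195, 0.058, 2.194]
ft_force: [-0.5, 0.2, -1.6]
opening: 0.0291
time: 59.58
ee_pos: [0.5116, -0.1356, 0.0438]
orientation: [-2.196, 0.058, 2.194]
ft_force: [-0.2, 0.4, 1.2]
opening: 0.0294
```

```bash
python3 -m crank '{"slide":[[0,0,0],[0,0,0],[0,0,0],[0,0,0],[-1,0,0],[-3,0,0],[-5,0,0],[-5,0,0],[0,0,0],[0,4,3],[0,5,3],[0,5,3],[0,0,0]],"twist":[[0,0,0],[0,0,0],[0,0,0],[0,0,0],[0,0,0],[0,0,0],[0,0,0],[0,0,0],[0,0,0],[0,0,0],[0,0,0],[0,0,0],[0,0,0]],"claw":[0.4,0.55,0.6,0.6,0.6,0.6,0.7,0.8,0.5,0,0,0,0]}'
python3 - <<'E'
from h import *
boards("t21.png",z=.015)
crop("top",195,150,355,260,5,"t22.png");crop("side",200,120,340,300,4,"s22.png")
E
```

```text
time: 61.2
ee_pos: [0.4119, -0.2731, 0.1836]
orientation: [-2.192, 0.064, 2.192]
ft_force: [0.5, 0.5, -0.3]
opening: 0.0003
```

View pics/t22.png

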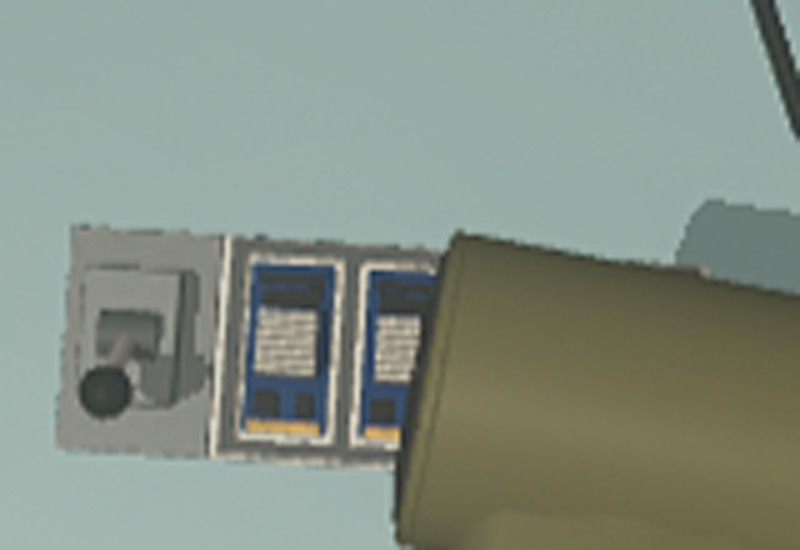

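View pics/s22.png

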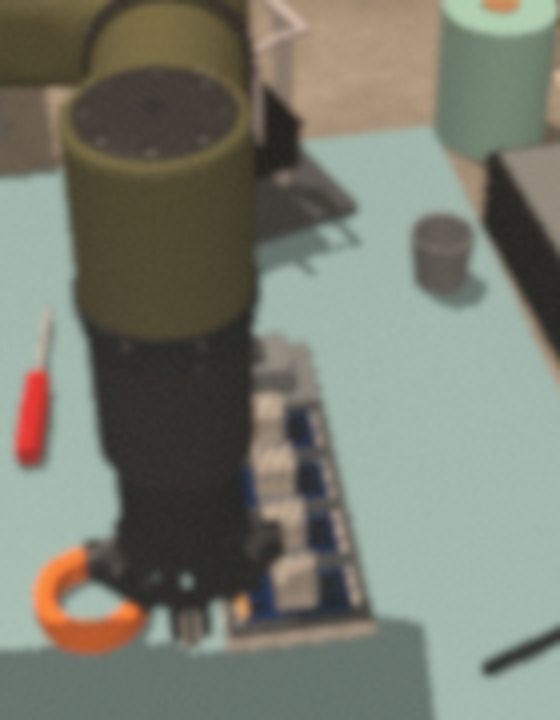

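```bash
python3 - <<'E'
from h import *
print(tri((195+105.5/5-.4,150+391.5/5-.4),(120+344.5/2.6-.4,60+350.5/2.6-.4)))
plan([.430,.133,.19],177)
E
```

```text
(array([0.4892162 , 0.12780431, 0.10704812]), np.float64(0.0013691569089956158))
 now [ 0.414  -0.2705  0.1832] t 61.35 F [-0.   0.1 -0.1] op -0.0003
 phi now 176.96 tilt 0.02
 slide before twist [ -0.67 -40.37   0.55]  after twist [ -0.68 -40.37   0.52]  twist [-0.04  0.    0.02] dist cm 40.4
```

```bash
python3 -m crank '{"slide":[[-0.1,-2,0],[-0.2,-4.5,0.1],[-0.2,-4.7,0.1],[-0.2,-4.7,0.1],[0,-4.7,0.1],[0,-4.7,0.1],[0,-4.7,0],[0,-4.7,0],[0,-3,0],[0,-1.6,0],[0,-0.9,0],[0,0,0]],"twist":[[0,0,0],[0,0,0],[0,0,0],[0,0,0],[0,0,0],[0,0,0],[0,0,0],[0,0,0],[0,0,0],[0,0,0],[0,0,0],[0,0,0]],"claw":[0,0,0,0,0,0,0,0,0,0,0,0]}'
python3 - <<'E'
from h import *
boards("t23.png",z=.015)
crop("top",195,150,355,260,5,"t24.png");crop("side",200,120,340,300,4,"s24.png")
plan([.432,.131,.102],177)
E
```

```text
time: 62.85
ee_pos: [0.4302, 0.1312, 0.1902]
orientation: [-2.195, 0.058, 2.195]
ft_force: [-0.1, -0.2, 0.7]
opening: -0.0
 now [0.4303 0.1304 0.1904] t 63.0 F [ 0.5  0.3 -0.2] op 0.0002
 phi now 176.92 tilt 0.01
 slide before twist [ 8.84 -0.07 -0.16]  after twist [ 8.84 -0.07 -0.17]  twist [-0.08 -0.01  0.01] dist cm 8.8
```

View pics/t24.png

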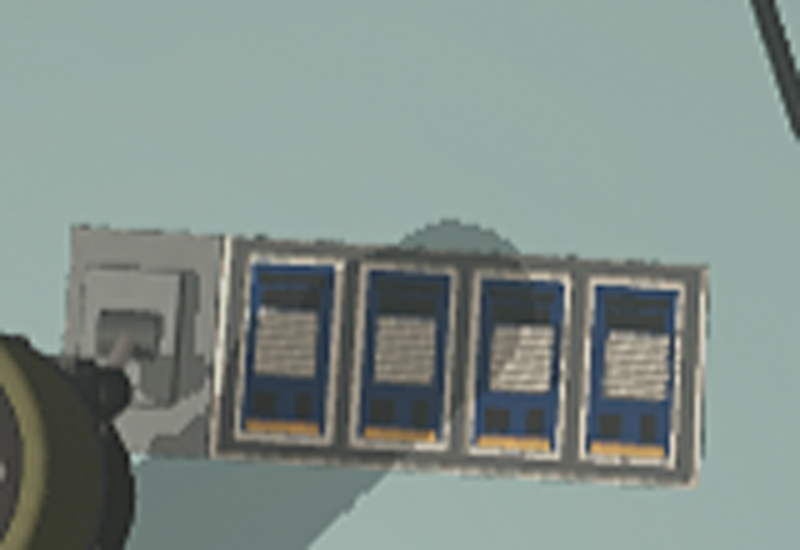

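View pics/s24.png

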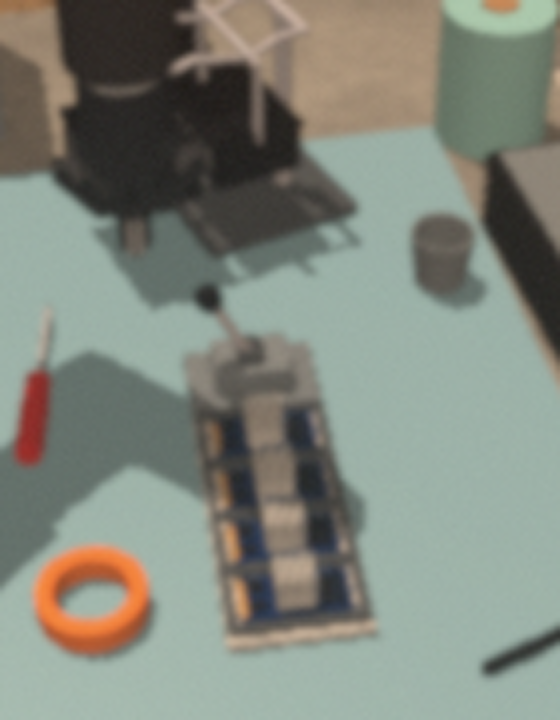

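```bash
python3 -m crank '{"slide":[[2,0,0],[3,0,0],[2.5,0,0],[1.3,0,0],[0,0,0]],"twist":[[0,0,0],[0,0,0],[0,0,0],[0,0,0],[0,0,0]],"claw":[0,0,0,0,0]}'
python3 - <<'E'
from h import *
plan([.535,.1255,.102],177)
crop("side",200,120,340,300,4,"s25.png")
E
```

```text
time: 63.62
ee_pos: [0.4298, 0.1305, 0.1013]
orientation: [-2.193, 0.06, 2.197]
ft_force: [0.3, 0.3, 0.7]
opening: -0.0004
 now [0.4298 0.1305 0.1013] t 63.62 F [0.3 0.3 0.7] op -0.0004
 phi now 176.95 tilt 0.11
 slide before twist [ -0.09  -0.07 -10.53]  after twist [ -0.07  -0.06 -10.53]  twist [-0.05  0.08 -0.07] dist cm 10.5
```

View pics/s25.png

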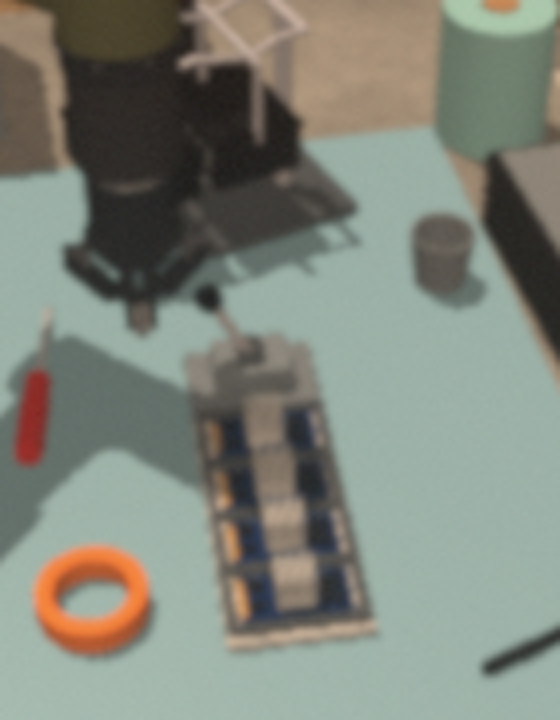

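```bash
python3 -m crank '{"slide":[[0,0,1.5],[0,0,1.5],[0,0,0],[0,0,0],[0,0,0],[0,0,0],[0,0,0],[0,0,0],[0,0,0],[0,0,0],[0,0,0],[0,0,0]],"twist":[[0,0,0],[0,0,0],[-10,0,0],[-10,0,0],[-10,0,0],[-10,0,0],[-10,0,0],[-10,0,0],[-10,0,0],[-10,0,0],[-10,0,0],[0,0,0]],"claw":[0,0,0,0,0,0,0,0,0,0,0,0]}'
python3 - <<'E'
from h import *
plan([.455,.130,.100],267)
crop("side",200,120,340,300,4,"s26.png")
E
```

```text
time: 65.18
ee_pos: [0.4007, 0.1329, 0.1035]
orientation: [1.251, 1.183, -1.247]
ft_force: [0.3, -0.5, 0.6]
opening: -0.0001
 now [0.4007 0.1329 0.1035] t 65.17 F [ 0.3 -0.5  0.6] op -0.0001
 phi now -93.12 tilt 0.11
 slide before twist [ 0.35  5.43 -0.  ]  after twist [0.35 5.43 0.01]  twist [-0.12 -0.08 -0.08] dist cm 5.4
```

View pics/s26.png

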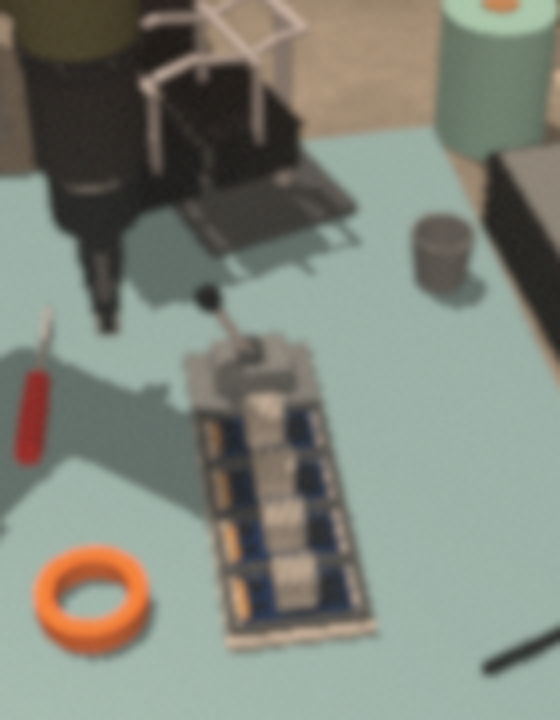

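```bash
python3 -m crank '{"slide":[[0.1,2,0],[0.1,2,0],[0.1,1.5,0],[0,1,0],[0,1,0],[0,1,0],[0,1,0],[0,1,0],[0,1,0],[0,1,0],[0,0.6,0],[0,0,0]],"twist":[[0,0,0],[0,0,0],[0,0,0],[0,0,0],[0,0,0],[0,0,0],[0,0,0],[0,0,0],[0,0,0],[0,0,0],[0,0,0],[0,0,0]],"claw":[0,0,0,0,0,0,0,0,0,0,0,0]}'
python3 - <<'E'
from h import *
plan([.542,.1255,.100],267)
crop("side",200,120,340,300,4,"s27.png")
E
```

```text
time: 66.72
ee_pos: [0.5315, 0.1256, 0.0992]
orientation: [1.248, 1.183, -1.248]
ft_force: [-0.5, 0.4, 0.1]
opening: -0.0002
 now [0.5315 0.1256 0.0992] t 66.72 F [-0.5  0.4  0.1] op -0.0002
 phi now -93.05 tilt 0.01
 slide before twist [-0.08  1.05 -0.05]  after twist [-0.08  1.05 -0.05]  twist [-0.05  0.01  0.  ] dist cm 1.1
```

View pics/s27.png

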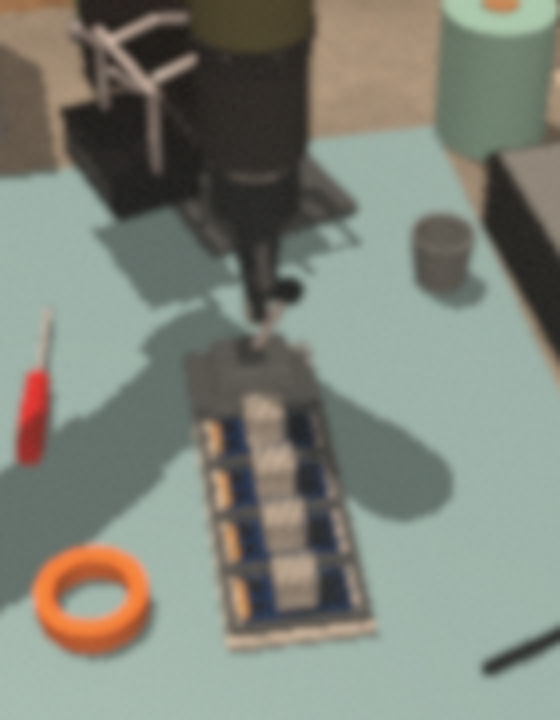

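Knob is moving ahead of the fingers. Continue in small steps until the stop is felt.

```bash
python3 -m crank '{"slide":[[0,0.4,0],[0,0.3,0],[0,0,0]],"twist":[[0,0,0],[0,0,0],[0,0,0]],"claw":[0,0,0]}'
python3 -m crank '{"slide":[[0,0.2,0],[0,0.2,0],[0,0,0]],"twist":[[0,0,0],[0,0,0],[0,0,0]],"claw":[0,0,0]}'

```

```text
time: 67.15
ee_pos: [0.5355, 0.1254, 0.0989]
orientation: [1.244, 1.188, -1.253]
ft_force: [-14.6, 1.5, 7.4]
opening: 0.0002
time: 67.53
ee_pos: [0.5364, 0.1253, 0.0987]
orientation: [1.239, 1.193, -1.258]
ft_force: [-32.1, 5.1, 14.9]
opening: -0.0003
```

```bash
python3 -m crank '{"slide":[[0,-0.6,0],[0,-1,0],[0,-2,0],[-3,-2,0],[-4,-2,0],[-4,-3,0],[-4,-4,0],[0,-3,0],[0,0,0]],"twist":[[0,0,0],[0,0,0],[0,0,0],[0,0,0],[0,0,0],[0,0,0],[0,0,0],[0,0,0],[0,0,0]],"claw":[0,0,0,0,0,0,0,0,0]}'
python3 - <<'E'
from h import *
crop("top",195,150,355,260,5,"t28.png");crop("side",200,120,340,300,4,"s28.png")
im=robot.capture("side"); cv2.imwrite("pics/s29.png",im[:,:,::-1])
E
```

```text
time: 68.65
ee_pos: [0.3655, 0.1348, 0.2507]
orientation: [1.251, 1.185, -1.242]
ft_force: [-0.0, 0.4, 0.1]
opening: 0.0
```

View pics/t28.png

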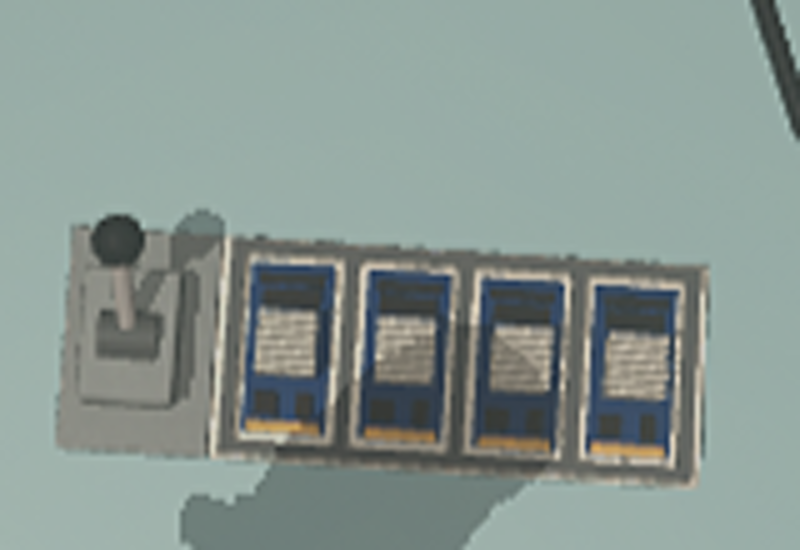

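View pics/s28.png

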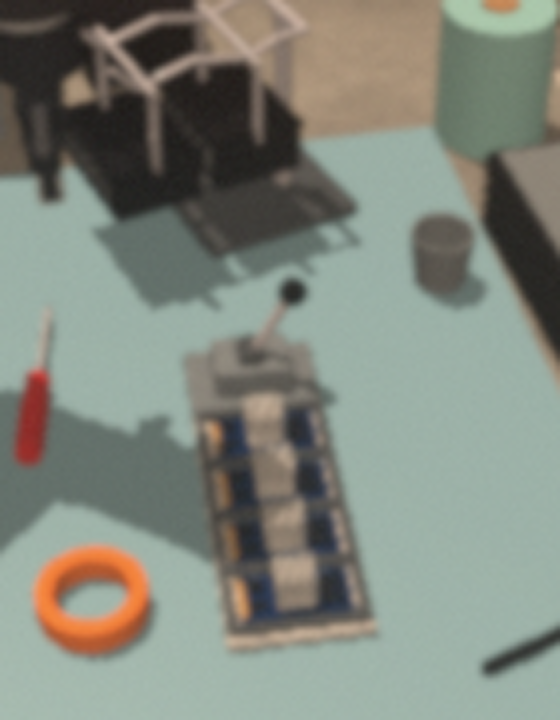

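View pics/s29.png

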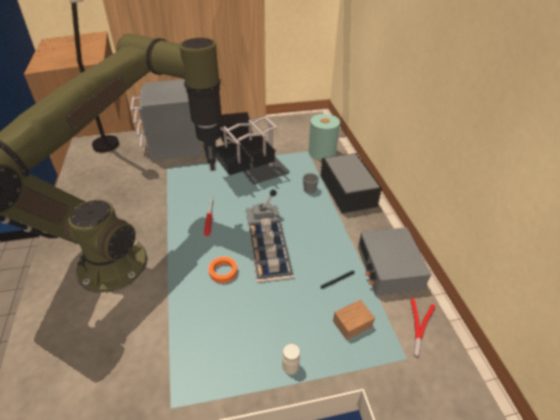

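```bash
python3 -c "
from h import *
crop('top',40,130,240,290,4,'t30.png'); print(tri((195+118.5/5-.4,150+241.5/5-.4),(200+292.5/4-.4,120+292/4-.4)))"
```

```text
(array([0.56183457, 0.12361402, 0.10657073]), np.float64(0.00200402315648122))
```

View pics/t30.png

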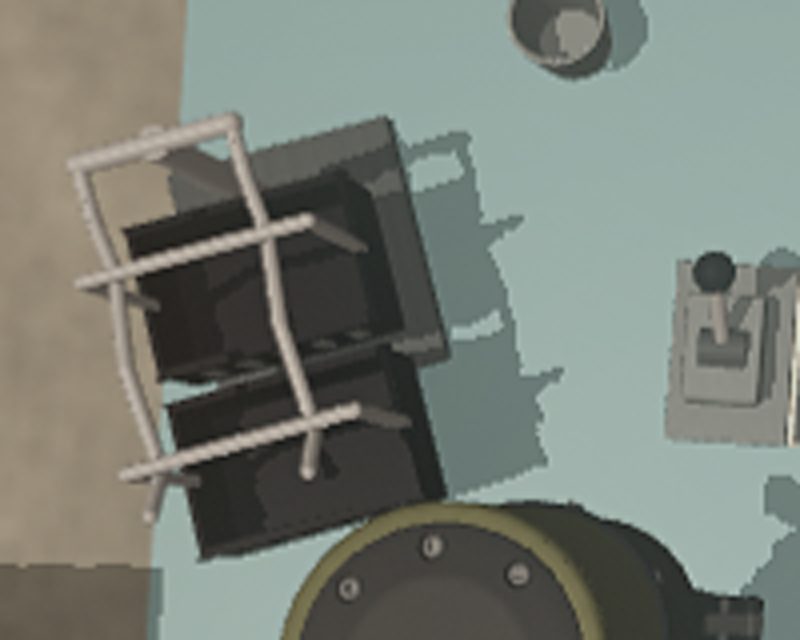

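Both baskets hang across both prongs, the lever is over, and the robot touches nothing, so I am handing in.

```bash
python3 -c "
from rig import robot
print(robot.close_job(), robot.read_state()['time'])"
```

```text
the job is handed in; nothing more can be done
the job is handed in; nothing more can be done
```

The job is done and handed in at about 69 s of the 208 s allowed. Both baskets hang across both prongs, one at the rear place and one at the front. All four boards lie cooler up in bays of their own, and the lever was thrown after the last board was seated.

- **Baskets:** the last top view shows each handle bar lying across both prongs at its low point. On the first try the front bar met the prong slope about 5 mm too far forward, so I lifted it, moved it back and set it down again before letting go.
- **Boards:** by eye in the last clear top view, the boards sit within about 1 mm of the bay centres. That was judged by eye because my board detector did not pick out the seated boards. No board appeared to have been knocked aside during the run.
- **Lever:** I pushed it until it met the stop, where the force rose to about 32 N. The knob then measured 73 mm from its start. That is short of the 77 mm full throw, which fits the lever starting slightly over.
- **Other things:** in the pictures, the tape, driver, pen, jar, cup and carton stayed where they were.

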